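# Slide the culture dishes into the incubator plate and close the cover

### The arm

A 7-joint arm with a two-finger parallel gripper is mounted at the origin on the work surface. World frame = base frame: x ahead of the robot, y to its left, z up, the work surface at z = 0. Lengths are in mm, angles in rad, forces in N, time in s.
With the tool pointing down it reaches from about 400 to 850 mm from the base axis. Payload 4.4 kg.
Tool frame: the origin (TCP) lies midway between the tips of the shut fingers; the grasp point (between the pads) lies 19 mm behind it; z points along the fingers, y is the direction in which the jaws open and shut (so a half turn about z gives the same grasp; the last joint's range is limited). The gripper opens to 94 mm and grips with 3 to 60 N. Pads are 16 mm wide; open, the fingers measure 119 mm over their backs; the gripper's body (75 mm by 177 mm) begins 78 mm behind the grasp point.
Start: joints at [1.211, 0.628, 0.038, 1.517, -0.027, 0.996, -0.02], TCP at [188.264, -622.154, 181.978] pointing down, gripper open.
Joint ranges: [-3.06, 3.06], [-0.37, 2.12], [-1.25, 1.32], [0.18, 2.47], [-1.1, 4.24], [0.23, 1.98], [-2.94, 2.94]. Speed limits (rad/s): [2.57, 2.57, 3.14, 3.14, 3.14, 3.14, 3.14].

### API

Orientations are given as a rotation vector (axis times angle).
In Python, from bench import status, vision, close_job gives the robot as it stands.
- The arm moves only by the tool move_arm, never from a script. Its argument "increments" is a list of rows, each a list of 3 entries, a list of its own where there are three numbers: the turn, a rotation vector about the tool's x, y, z in rad, then the shift along the tool's x, y, z in mm, then the closure, from 0 (fully open) to 1 (shut). A call has 1 to 5 rows; each row shifts and turns the commanded pose from where the row before left it, along the tool's axes as they then stand; what a row does not reach is not made up. A row lasts 1/8 s, in which the tool goes at most 62.5 mm and 10.7 degrees, less where a joint would pass 70% of its speed; a pose out of reach is approached as far as the arm can. A call is refused whole if a number of a shift passes 62.5 or a number of a turn 0.188, either way. A call with a gripper value outside its range is refused whole. The fingers move at their own pace and stop on an object; the grip force is fixed at half the most. Time passes only in rows, so rows that do not move let the fingers close. It gives the time, the measured TCP pose, the force and the opening at its end, in the units of the state.
- status.sense(): the state, without advancing time (a new reading comes with each control period).
- vision.camera(name): name is "scene" or "top" or "wrist"; returns a dict with "image" (400x640x3 uint8, blue, green, red), "fov_y" (degrees; the focal length in pixels is half the picture's height over the tangent of half this angle, whatever the lens; pixels are square), "cx", "cy" (the principal point, pixels), "R" (3x3) and "t" (3): a world point X has camera coordinates R X + t. Camera axes: x right, y down, z forward; pixel columns grow to the right and rows downward; lengths in mm; the calibration is good to about 2 mm. A picture is of the moment at which its call begins. There is no depth.
- close_job(): hands the job in, once; it reports no verdict.
The state is a dict: "time": time; "joint_positions": joint angles; "qvel": joint speeds; "effort": joint torques, N m; "position": TCP position; "ee_rot": TCP orientation; "force": force on the tool from outside, world axes, zero at the start; "moment": the same for the moment, N m; "width": finger opening in mm.
Only numpy, scipy, OpenCV 4.12 (cv2) and the standard library are available. Lean on these libraries where they do the work, as an engineer would, in place of code of your own. Each camera call takes 0.05 s, during which the arm holds its last target.

### The job

The three closed culture dishes waiting on the front of the incubator's heated plate are freshly inoculated: slide them one after another across the plate, without lifting or tipping them, until each has dropped flat into an empty recess of its own size. Then lower the clear cover gently until it is fully shut. Leave the dish that is already in its recess and everything else on the bench where it is.

Things in the scene. Friction and masses are not known exactly. Their poses are not given: they have to be found in the camera images.
- incubator: dish incubator, white, 286 x 310 mm, fixed. Origin on the table under the middle of its bare metal plate; x to the rear (hinge), y left seen from the robot. Plate x +-120, y +-145, top at z = 55 mm; plain for x below 0 (no front rim); four round recesses 4 mm deep in a row at x = 35. Side cheeks (y +-145 to 155) stand 6 mm above the plate for x over -10, a bridge (x over 121) 2 mm
- recess_left (a point): point on the recess's axis, on its floor (4 mm below the plate's top, z = 51 mm above the table). Small dark-floored recess, 39 mm across, empty, at incubator (35, 105) mm: for either 35 mm dish
- recess_large (a point): point on the recess's axis, on its floor (4 mm below the plate's top, z = 51 mm above the table). Large dark-floored recess, 59 mm across, empty, at incubator (35, 35) mm: for the 60 mm dish
- recess_mid (a point): point on the recess's axis, on its floor (4 mm below the plate's top, z = 51 mm above the table). Small dark-floored recess, 39 mm across, empty, at incubator (35, -37) mm: for either 35 mm dish
- recess_right (a point): point on the recess's axis, on its floor (4 mm below the plate's top, z = 51 mm above the table). Small dark-floored recess, 39 mm across, at incubator (35, -99) mm: already holds a dish
- dish_a: small closed culture dish, clear lid over dull dark-red agar, 12 mm high: base 35 mm across, lid 40 mm across (the lid's side runs from 5 mm to 12 mm above the underside). About 15 g. Origin at the centre of its underside, z up. Starts lying on the plain front of the plate, in any of three places.
- dish_b: second small closed culture dish, the same as dish_a
- dish_large: large closed culture dish, clear lid over dull dark-red agar, 15 mm high: base 55 mm across, lid 60 mm across (the lid's side runs from 5 to 15 mm above the underside). About 35 g. Origin at the centre of its underside. Starts on the plain front of the plate.
- dish_seated: small dish, the same as dish_a, already lying in recess_right; leave it
- cover (a joint): hinge of the clear box-shaped cover, rad: 0 shut, 1.3 to 1.5 as found (nearly upright behind the recesses), 1.7 fully open. Stiff (0.4 N m of friction): it stays at any angle; about 3 N at its free edge moves it. Axis along the incubator's y through cover_hinge
- cover_hinge (a point): point on the cover's hinge axis, middle of its length, at incubator (128, 0, 62) mm; fixed
- cover_edge (a point): middle of the cover's free edge, on its outer face (on top when shut, looking to the rear when open): 138 mm from the hinge axis along the cover, 25 mm above the plane through the axis. Cover 286 mm wide along y, walls 26 mm deep; a finger lip 100 mm wide, 6 mm thick stands 12 mm out beyond this edge
- tube_rack: bystander: white rack of lilac-capped blood tubes, 70 x 200 mm, 88 mm high, left of the incubator; origin at the centre of its underside
- timer: bystander: white pocket timer 60 x 75 x 16 mm, right of the incubator; origin at the centre of its underside
- pencil: bystander: pencil 182 mm long, lying right of the incubator, close beside it and along its x; origin near mid-length, on the table
- reagent_bottle: bystander: yellow bottle 66 mm across, 160 mm high, right of the incubator; origin at the centre of its underside
- tube_cap: bystander: loose tube cap 17 mm across, 16 mm high, between incubator and tube rack; origin at the centre of its underside
- dish_stack: bystander: stack of four empty dishes, 60 mm across, 60 mm high, left of the incubator; origin at the centre of its underside
- rubber_bulb: bystander: red rubber bulb lying, 64 mm thick, about 130 mm long, right of the incubator; origin under its middle

How it is judged (in metres and radians):
On the way, in this order (a step that is already met when the one before it is completed fails the run):
1. the three dishes lie flat in empty recesses of their size ((((horizontal distance between dish_a and recess_left below 0.004 m and z of dish_a in the frame of recess_left below 0.002 m and angle between dish_a's own z axis and vertical below 0.06 rad) and (horizontal distance between dish_b and recess_mid below 0.004 m and z of dish_b in the frame of recess_mid below 0.002 m and angle between dish_b's own z axis and vertical below 0.06 rad)) or ((horizontal distance between dish_b and recess_left below 0.004 m and z of dish_b in the frame of recess_left below 0.002 m and angle between dish_b's own z axis and vertical below 0.06 rad) and (horizontal distance between dish_a and recess_mid below 0.004 m and z of dish_a in the frame of recess_mid below 0.002 m and angle between dish_a's own z axis and vertical below 0.06 rad))) and horizontal distance between dish_large and recess_large below 0.004 m and z of dish_large in the frame of recess_large below 0.002 m and angle between dish_large's own z axis and vertical below 0.06 rad), for 0.2 s.
2. the cover is shut (value of joint cover below 0.04 rad), for 0.2 s.
At the end, for the whole second after the job is handed in: The large dish lies in the large recess, one small dish in each of the two empty small recesses, and the fourth dish still in its own: each within 4 mm of the recess's axis, underside within 2 mm of its floor, tilted less than 0.06 rad, at rest. The cover is shut (joint below 0.04 rad) (all of step 1 and horizontal distance between dish_seated and recess_right below 0.004 m and z of dish_seated in the frame of recess_right below 0.002 m and angle between dish_seated's own z axis and vertical below 0.06 rad and value of joint cover below 0.04 rad and linear speed of each of dish_a, dish_b, dish_large below 0.02 m/s); the robot touches nothing.
It fails at once if a dish is lifted more than 10 mm off the plate, or leaves it (z of any of dish_a, dish_b, dish_large in the frame of incubator above 0.065 m or z of any of dish_a, dish_b, dish_large in the frame of incubator below 0.043 m).
It fails at once if a dish is tipped by more than 0.4 rad (angle between any of dish_a, dish_b, dish_large, dish_seated's own z axis and vertical above 0.4 rad).
It fails at once if the dish already in its recess is moved by more than 8 mm (distance of dish_seated from where it was at the start of the episode above 0.008 m).
It fails at once if the cover is slammed (closing faster than 2.5 rad/s) (velocity of joint cover below -2.5 rad/s).
It fails at once if a bystander is moved by more than 25 mm (distance of any of tube_rack, timer, pencil, reagent_bottle, tube_cap, dish_stack, rubber_bulb from where it was at the start of the episode above 0.025 m).
It also fails if it takes over 69 s, if anything falls off the work surface, if the arm or the gripper's body presses on something with over 40 N, if the wrist force passes 120 N, or if a joint passes its speed limit or range.

## Working session

There is one attempt and no reset: what is moved stays moved. The work goes in short steps, Python scripts to look and compute and a tool call to move; the robot and the scene stay as the last step left them, time stands still between calls to the robot, and variables do not carry over. Pictures are saved under pics/ and viewed, and the job is handed in when it is done.

Besides the shell and the picture viewer there is one more tool, called after ">>>" as name(argument=value, ...) on one line, values as JSON. move_arm: Moves the arm, as the interface text tells. Its arguments: {"type":"object","properties":{"increments":{"type":"array"}},"required":["increments"]}

```bash
mkdir -p pics; ls; python3 - <<'E'
from bench import status, vision
import cv2
s=status.sense(); print({k:s[k] for k in('time','position','ee_rot','force','width')})
for n in('scene','top','wrist'):
    c=vision.camera(n); cv2.imwrite(f'pics/{n}0.png',c['image']); print(n,c['fov_y'],c['cx'],c['cy'],c['R'],c['t'])
E
```

```text
pics
{'time': 0.0, 'position': array([ 188.03943215, -621.45294688,  181.08071223]), 'ee_rot': array([-3.10593639e+00, -4.59538778e-01,  4.76959539e-04]), 'force': array([-0.37731413, -0.0729007 , -0.76773252]), 'width': 93.84070708497191}
scene 46.19159504246609 320.2924458635721 196.3158225403798 [[-0.56184772  0.82723929  0.00151147]
 [ 0.6425633   0.43756801 -0.62900449]
 [-0.5209986  -0.35243352 -0.7774002 ]] [ 302.8362653  -328.26617403 1651.88419844]
top 55.68294107935175 326.9647937617202 198.85760205933204 [[ 0.01191499 -0.999911   -0.0060015 ]
 [-0.982872   -0.01060768 -0.18398401]
 [ 0.18390398  0.00809088 -0.98291091]] [  34.86864859  591.45488952 1050.35180282]
wrist 64.72386801435394 316.6412116353073 197.95555848819794 [[ 0.28893442 -0.9573468  -0.00200396]
 [-0.91988937 -0.27820808  0.27641238]
 [-0.26518002 -0.07802163 -0.96103703]] [-648.97484042  -29.25794845  392.30148657]
```

View pics/scene0.png

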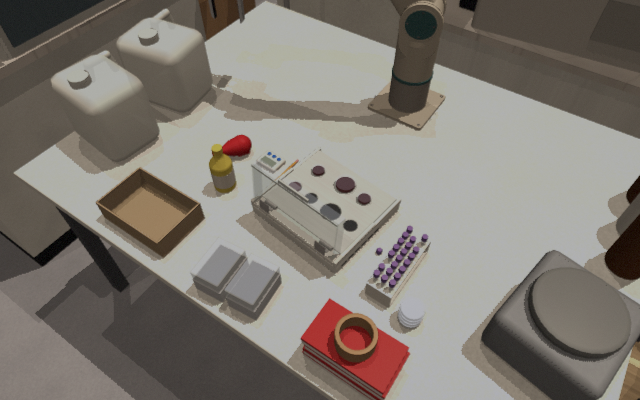

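View pics/top0.png

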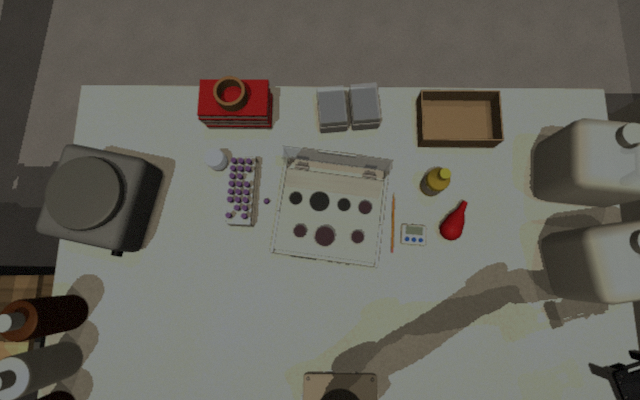

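View pics/wrist0.png

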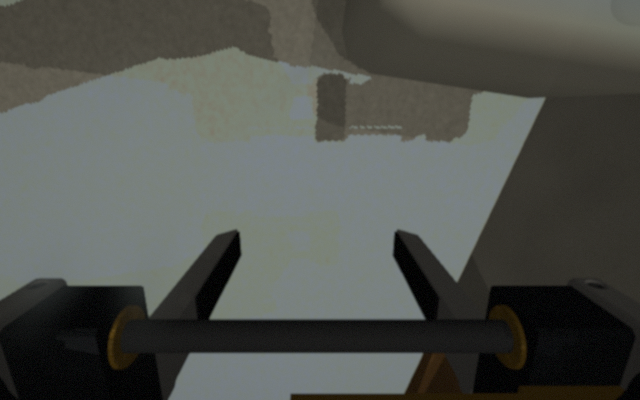

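The scene is clear: the dishes are at about (300,230), (325,235) and (358,237) px in the top view, with the recesses at (296,198), (319,201), (344,204) and (365,207). The cover is upright behind them. Next I'll measure.

```bash
cat > h.py <<'E'
import numpy as np, cv2
from bench import status, vision
from scipy.spatial.transform import Rotation as Ro
def ray(c,u,v,z):
    f=c['image'].shape[0]/2/np.tan(np.radians(c['fov_y']/2)); R=np.array(c['R']);t=np.array(c['t'])
    d=R.T@np.array([(u-c['cx'])/f,(v-c['cy'])/f,1]); o=-R.T@t
    return o+d*(z-o[2])/d[2]
def proj(c,X):
    f=c['image'].shape[0]/2/np.tan(np.radians(c['fov_y']/2)); p=np.array(c['R'])@np.array(X,float)+np.array(c['t'])
    return p[0]/p[2]*f+c['cx'],p[1]/p[2]*f+c['cy']
E
python3 - <<'E'
from h import *
c=vision.camera('top'); im=c['image']
cv2.imwrite('pics/top1.png',cv2.resize(im[130:280,260:410],None,fx=4,fy=4,interpolation=cv2.INTER_CUBIC))
cr=im[188:250,284:376]; g=cr.max(2)
m=(g<95).astype(np.uint8)
n,l,st,ce=cv2.connectedComponentsWithStats(m)
for i in range(1,n):
    if st[i,4]>40:
        u,v=ce[i]+[284,188]; print(st[i],(u,v),im[int(v),int(u)],'z51',ray(c,u,v,51).round(1),'z58',ray(c,u,v,58).round(1))
E
```

```text
[  5   3  13  14 138] (np.float64(295.2971014492754), np.float64(197.59420289855072)) [29 31 33] z51 [594.5 134.5  51. ] z58 [593.2 133.9  58. ]
[ 25   3  21  20 316] (np.float64(319.0126582278481), np.float64(200.8006329113924)) [35 39 38] z51 [585.7  64.8  51. ] z58 [584.5  64.6  58. ]
[ 53  10  14  13 140] (np.float64(343.5857142857143), np.float64(204.10714285714286)) [31 32 34] z51 [576.7  -7.1  51. ] z58 [575.5  -6.9  58. ]
[ 74  12  14  14 151] (np.float64(364.7748344370861), np.float64(206.67549668874173)) [40 38 54] z51 [569.8 -68.9  51. ] z58 [568.6 -68.3  58. ]
[  9  36  14  13 143] (np.float64(299.8811188811189), np.float64(230.13286713286715)) [40 39 53] z51 [499.1 118.7  51. ] z58 [498.4 118.1  58. ]
[ 31  37  21  21 341] (np.float64(324.741935483871), np.float64(235.1964809384164)) [39 40 54] z51 [485.3  46.7  51. ] z58 [484.7  46.7  58. ]
[ 67  42  13  13 141] (np.float64(357.1418439716312), np.float64(236.1063829787234)) [41 39 52] z51 [483.7 -46.4  51. ] z58 [483.1 -45.9  58. ]
```

View pics/top1.png

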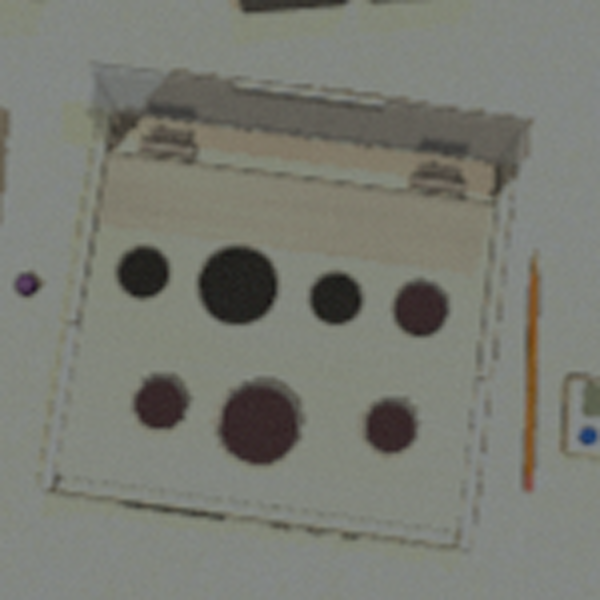

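```bash
cat >> h.py <<'E'
yw=np.arctan2(-17.8,141.6)
ex=np.array([np.cos(yw),np.sin(yw)]); ey=np.array([-np.sin(yw),np.cos(yw)])
def rep(target=None,s=None):
    s=s or status.sense(); M=Ro.from_rotvec(s['ee_rot']).as_matrix(); p=np.array(s['position'])
    print('t',round(s['time'],2),'p',p.round(1),'toolx ang',round(np.arctan2(M[1,0],M[0,0]),4),'zax',M[:,2].round(3),'F',np.round(s['force'],1),'w',round(s['width'],1))
    if target is not None: print('tool shift',(M.T@(np.array(target)-p)).round(1))
    return M,p
E
python3 - <<'E'
from h import *
M,p=rep()
c=vision.camera('wrist'); C=-np.array(c['R']).T@np.array(c['t']); print('cam in tool',M.T@(C-p), 'dir',M.T@np.array(c['R'])[2])
print(yw)
print(Ro.from_euler('z',0).as_matrix()[0], )
a=yw; tx=np.array([np.cos(a),np.sin(a)]);ty=np.array([np.sin(a),-np.cos(a)])
for T in [(440,-10)]: d=np.array(T)-p[:2]; print(d@tx,d@ty)
E
```

```text
t 0.2 p [ 188.1 -621.8  181.4] toolx ang 0.2937 zax [-0.     0.001 -1.   ] F [-0.5 -0.  -0.3] w 94.0
cam in tool [ 7.98790434e+01  7.05609972e-02 -2.02643858e+02] dir [-2.76360370e-01 -5.10049146e-04  9.61053945e-01]
-0.12505028384893951
[1. 0. 0.]
173.6262376616739 -638.4120330394411
```

>>> move_arm(increments=[[[0,0,0.14],[0,0,-10],0.0],[[0,0,0.14],[0,0,-10],0.0],[[0,0,0.138],[0,0,0],0.0]])

```text
time: 0.62
position: [188.4, -622.7, 202.8]
ee_rot: [3.134, -0.202, 0.001]
force: [-0.1, -0.2, 0.4]
width: 93.9
```

>>> move_arm(increments=[[[0,0,0],[14.5,-53,0],0.7],[[0,0,0],[14.5,-53,0],0.7],[[0,0,0],[14.5,-53,0],0.7],[[0,0,0],[14.5,-53,0],0.7],[[0,0,0],[14.5,-53,0],0.7]])

```text
time: 1.25
position: [293.7, -366.5, 202.1]
ee_rot: [3.135, -0.195, 0.001]
force: [0.1, -0.6, -0.4]
width: 47.3
```

>>> move_arm(increments=[[[0,0,0],[14.5,-53,0],0.7],[[0,0,0],[14.5,-53,0],0.7],[[0,0,0],[14.5,-53,0],0.7],[[0,0,0],[14.5,-53,0],0.7],[[0,0,0],[14.5,-53,0],0.7]])

```text
time: 1.88
position: [398.5, -112.6, 202.3]
ee_rot: [3.135, -0.195, 0.002]
force: [1.9, -1.0, 0.2]
width: 28.5
```

>>> move_arm(increments=[[[0,0,0],[14.5,-53,0],0.7],[[0,0,0],[14.5,-53,0],0.7],[[0,0,0],[0,0,0],0.7]])

```text
time: 2.25
position: [441.2, -8.2, 202.1]
ee_rot: [-3.135, 0.182, -0.002]
force: [0.2, -0.9, -0.3]
width: 28.2
```

```bash
python3 - <<'E'
from h import *
M,p=rep()
c=vision.camera('wrist'); cv2.imwrite('pics/w1.png',c['image'])
c=vision.camera('top'); cv2.imwrite('pics/top2.png',cv2.resize(c['image'][130:320,230:430],None,fx=3,fy=3,interpolation=cv2.INTER_CUBIC))
E
```

```text
t 2.25 p [441.2  -8.2 202.1] toolx ang -0.116 zax [ 0.001  0.002 -1.   ] F [ 0.2 -0.9 -0.3] w 28.2
```

View pics/w1.png

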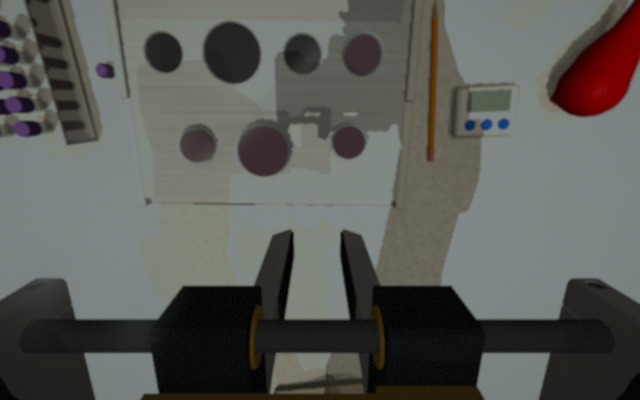

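View pics/top2.png

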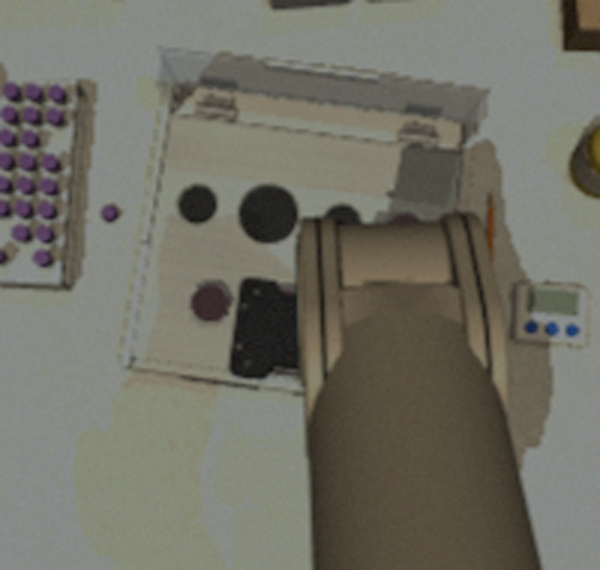

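```bash
cat >> h.py <<'E'
def blobs(c,thr=75,amin=500,rows=230,zred=58,verbose=1):
    im=c['image'].astype(int); g=im.max(2); out=[]
    r=im[:,:,2]-im[:,:,1]
    m1=((r>9)&(g<110)&(r<60)).astype(np.uint8); m2=((g<thr)&(r<=9)).astype(np.uint8)
    for nm,m,z in(('dish',m1,zred),('rec',m2,51)):
        m=cv2.morphologyEx(m,cv2.MORPH_OPEN,np.ones((5,5))); m=cv2.morphologyEx(m,cv2.MORPH_CLOSE,np.ones((5,5)))
        cs,_=cv2.findContours(m[:rows],cv2.RETR_EXTERNAL,cv2.CHAIN_APPROX_NONE)
        for k in cs:
            if cv2.contourArea(k)<amin: continue
            (u,v),(a,b),_=cv2.fitEllipse(k)
            X=ray(c,u,v,z); 
            if min(a,b)/max(a,b)>.7: out.append((nm,u,v,a,b,X)); print(nm,round(u),round(v),round(a),round(b),X.round(1)[:2])
    return out
E
python3 - <<'E'
from h import *
M,p=rep()
c=vision.camera('wrist')
for q in((197,143),(165,52),(303,70),(300,50),(348,140),(265,150),(200,180),(300,110)): print(q,c['image'][q[1],q[0]])
blobs(c)
E
```

```text
t 2.35 p [439.4 -12.6 201.9] toolx ang -0.123 zax [-0.001 -0.    -1.   ] F [-0.6 -0.8 -0.8] w 27.9
(197, 143) [52 50 62]
(165, 52) [29 32 32]
(303, 70) [58 62 61]
(300, 50) [38 37 37]
(348, 140) [48 45 58]
(265, 150) [47 44 58]
(200, 180) [115 124 123]
(300, 110) [79 86 87]
dish 259 152 41 49 [479.7  45.4]
dish 343 140 30 30 [481.  -47.2]
dish 357 51 31 36 [567.3 -69.4]
rec 295 52 36 40 [575.1  -7.6]
rec 156 51 35 41 [593.8 134.1]
rec 225 51 55 62 [585.3  64. ]
```

>>> move_arm(increments=[[[0,0,-0.148],[0,0,0],0.7],[[0,0,-0.148],[0,0,0],0.7],[[0,0,0],[0,0,0],0.7]])

```text
time: 2.78
position: [439.2, -14.3, 202.0]
ee_rot: [3.13, 0.262, -0.0]
force: [-0.1, -0.4, -0.0]
width: 28.2
```

```bash
python3 - <<'E'
from h import *
M,p=rep((447.5,-52.4,58))
c=vision.camera('wrist');cv2.imwrite('pics/w2.png',c['image']); print(-blobs.__defaults__[0]) ; blobs(c)
E
```

```text
t 2.77 p [439.2 -14.3 202. ] toolx ang 0.1671 zax [-0. -0. -1.] F [-0.1 -0.4 -0. ] w 28.2
tool shift [  1.9  38.9 144.1]
-75
dish 352 149 29 30 [481.2 -46.8]
dish 271 137 37 50 [479.2  42.7]
dish 202 108 29 33 [496.7 117.9]
dish 390 69 32 36 [567.7 -68.6]
rec 328 113 40 57 [514.3 -14. ]
rec 332 51 35 39 [575.6  -7.8]
rec 578 31 61 73 [ 634.4 -249.8]
rec 264 28 57 62 [584.7  64.3]
```

View pics/w2.png

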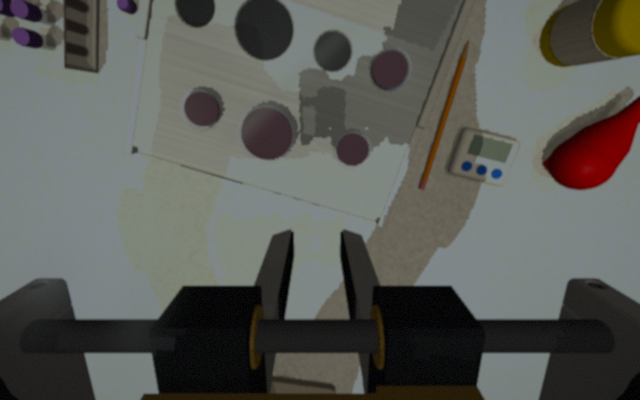

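>>> move_arm(increments=[[[0,0,0],[0,13,36],0.7],[[0,0,0],[0,13,36],0.7],[[0,0,0],[0,13,36],0.7],[[0,0,0],[0,0,26],0.7],[[0,0,0],[0,0,10],0.7]])

```text
time: 3.45
position: [445.3, -51.8, 56.8]
ee_rot: [3.13, 0.264, -0.004]
force: [-0.4, 0.3, 0.3]
width: 28.2
```

>>> move_arm(increments=[[[0,0,0],[0,0,0],0.7]])

```text
time: 3.58
position: [446.2, -51.3, 57.9]
ee_rot: [3.13, 0.267, -0.001]
force: [-0.4, -0.4, -0.2]
width: 28.3
```

```bash
python3 - <<'E'
from h import *
M,p=rep((554,-11,58))
c=vision.camera('wrist');cv2.imwrite('pics/w3.png',c['image']); blobs(c)
E
```

```text
t 3.58 p [446.2 -51.3  57.9] toolx ang 0.1704 zax [-0.001 -0.    -1.   ] F [-0.4 -0.4 -0.2] w 28.3
tool shift [113.1 -21.4  -0.2]
dish 318 178 52 52 [481.1 -46.5]
dish 172 146 74 90 [485.6  49. ]
dish 56 109 53 62 [496.9 120.5]
dish 382 40 57 65 [568.2 -68.9]
rec 281 19 47 67 [570.9  -8.2]
```

View pics/w3.png

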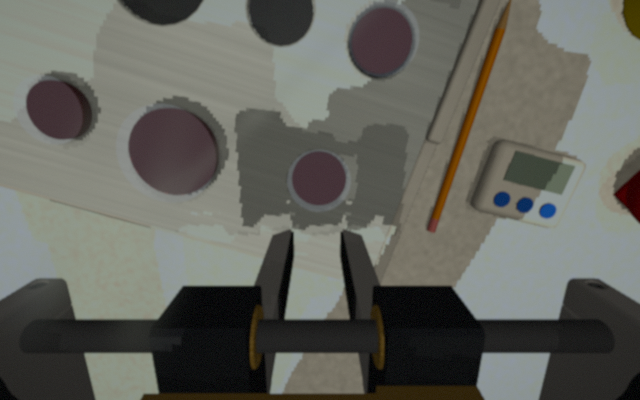

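>>> move_arm(increments=[[[0,0,0],[10,0,0],0.7],[[0,0,0],[8,0,0],0.7],[[0,0,0],[8,-2,0],0.7],[[0,0,0],[10,-2.5,0],0.7],[[0,0,0],[10,-2.5,0],0.7]])

```text
time: 4.25
position: [491.3, -35.8, 58.0]
ee_rot: [-3.13, -0.27, -0.0]
force: [-0.4, 0.3, -0.3]
width: 28.0
```

>>> move_arm(increments=[[[0,0,0],[10,-2.5,0],0.7],[[0,0,0],[10,-2.5,0],0.7],[[0,0,0],[10,-2.5,0],0.7],[[0,0,0],[8,-2,0],0.7],[[0,0,0],[0,0,0],0.7]])

```text
time: 4.88
position: [526.9, -20.0, 57.9]
ee_rot: [-3.13, -0.27, -0.001]
force: [-0.4, -0.2, -0.2]
width: 28.2
```

```bash
python3 - <<'E'
from h import *
M,p=rep((554,-11,58))
c=vision.camera('wrist');cv2.imwrite('pics/w4.png',c['image']); blobs(c)
E
```

```text
t 4.88 p [526.9 -20.   57.9] toolx ang 0.1723 zax [ 0.  0. -1.] F [-0.4 -0.2 -0.2] w 28.2
tool shift [28.2 -4.2 -0. ]
dish 400 181 51 53 [568.7 -68.2]
rec 311 155 57 58 [575.1  -7.7]
rec 202 115 76 91 [588.5  65.4]
rec 91 87 55 66 [593.6 134.9]
```

View pics/w4.png

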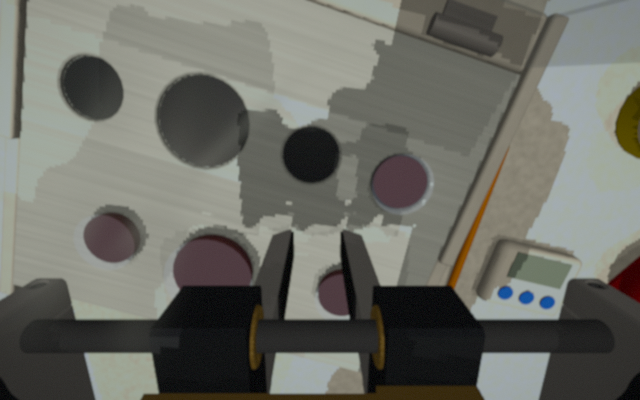

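```bash
python3 - <<'E'
from h import *
M,p=rep()
c=vision.camera('wrist'); print(proj(c,p), ray(c,337,290,58),ray(c,210,262,58),ray(c,111,237,58), proj(c,p+M@[8,14,0]),proj(c,p+M@[-8,14,0]),proj(c,p+M@[8,14,-40]))
c=vision.camera('top');cv2.imwrite('pics/top3.png',cv2.resize(c['image'][130:320,230:430],None,fx=3,fy=3,interpolation=cv2.INTER_CUBIC))
c=vision.camera('scene');cv2.imwrite('pics/s3.png',cv2.resize(c['image'][130:280,230:430],None,fx=4,fy=4,interpolation=cv2.INTER_CUBIC))
E
```

```text
t 4.92 p [526.3 -20.4  57.9] toolx ang 0.172 zax [-0. -0. -1.] F [-0.4 -0.5  0.6] w 28.1
(np.float64(316.5912975974806), np.float64(228.12479782694007)) [481.30155884 -43.25538072  58.        ] [488.09963828  49.72912437  58.        ] [495.56575117 118.78003578  58.        ] (np.float64(337.17291928654214), np.float64(217.1164316401998)) (np.float64(336.7745234629578), np.float64(238.88773307198738)) (np.float64(341.63698023967623), np.float64(241.1093223521935))
```

View pics/s3.png

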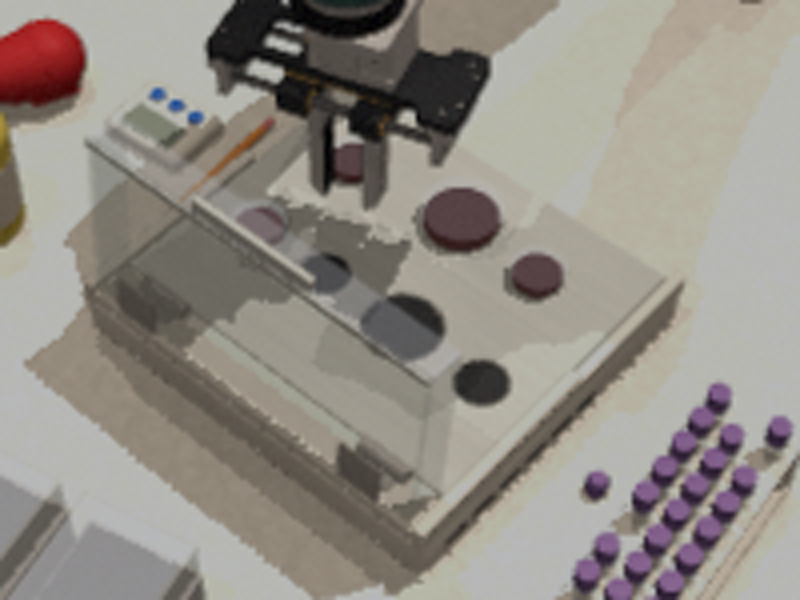

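```bash
python3 - <<'E'
from h import *
M,p=rep()
w=vision.camera('wrist'); s=vision.camera('scene')
cv2.imwrite('pics/w5.png',cv2.resize(w['image'][200:320,240:400],None,fx=5,fy=5,interpolation=cv2.INTER_CUBIC))
cv2.imwrite('pics/s5.png',cv2.resize(s['image'][140:190,290:345],None,fx=10,fy=10,interpolation=cv2.INTER_CUBIC))
for side in(14,-14):
  for x in(-8,8):
    for z in (0,-10,-20): print(side,x,z,np.round(proj(s,p+M@[x,side,z]),1),np.round(proj(w,p+M@[x,side,z]),1))
E
```

```text
t 5.08 p [525.8 -20.7  58. ] toolx ang 0.1714 zax [-0.001 -0.    -1.   ] F [-0.3 -0.8  0.4] w 28.2
14 -8 0 [313.6 180.3] [336.8 238.9]
14 -8 -10 [313.6 178. ] [337.7 244.9]
14 -8 -20 [313.6 175.7] [338.7 251.6]
14 8 0 [311.3 184.2] [337.2 217.1]
14 8 -10 [311.2 181.9] [338.1 222.3]
14 8 -20 [311.2 179.6] [339.2 227.9]
-14 -8 0 [322.5 183.4] [296.4 238.9]
-14 -8 -10 [322.5 181.1] [295.5 245. ]
-14 -8 -20 [322.6 178.8] [294.5 251.6]
-14 8 0 [320.2 187.3] [296.  217.1]
-14 8 -10 [320.2 185. ] [295.  222.3]
-14 8 -20 [320.2 182.7] [294. 228.]
```

View pics/w5.png

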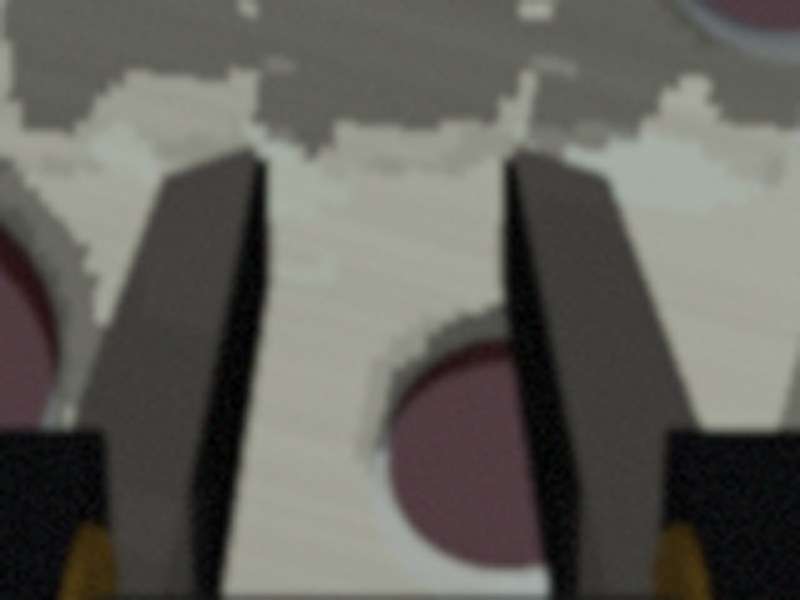

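View pics/s5.png

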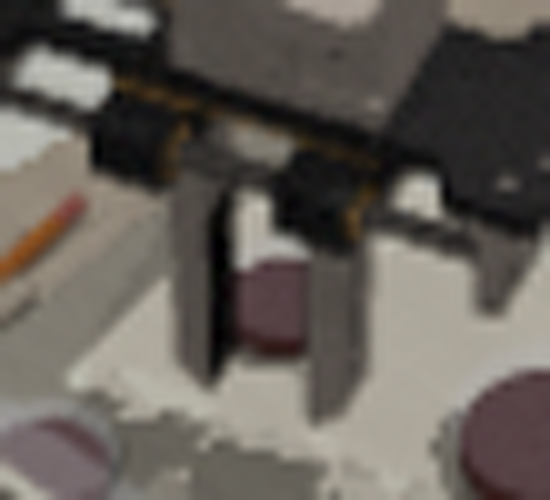

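>>> move_arm(increments=[[[0,0,0],[-28,5.5,-2],0.7],[[0,0,0],[-28,5.5,0],0.7],[[0,0,0],[-28,5.5,0],0.7],[[0,0,0],[0,0,8],0.7],[[0,0,0],[0,0,4],0.7]])

```text
time: 5.8
position: [447.6, -50.8, 47.7]
ee_rot: [-3.13, -0.27, -0.002]
force: [0.0, 0.6, -0.1]
width: 28.3
```

```bash
python3 - <<'E'
from h import *
M,p=rep()
w=vision.camera('wrist'); s=vision.camera('scene')
cv2.imwrite('pics/w6.png',cv2.resize(w['image'][200:320,240:400],None,fx=5,fy=5,interpolation=cv2.INTER_CUBIC))
x,y=[int(q) for q in proj(s,p)]
print(x,y,proj(s,[p[0],p[1],55]))
cv2.imwrite('pics/s6.png',cv2.resize(s['image'][y-40:y+20,x-40:x+40],None,fx=10,fy=10,interpolation=cv2.INTER_CUBIC))
E
```

```text
t 5.8 p [447.6 -50.8  47.7] toolx ang 0.1719 zax [ 0.001  0.    -1.   ] F [ 0.   0.6 -0.1] w 28.3
323 165 (np.float64(323.4694449673138), np.float64(163.5101945698532))
```

View pics/w6.png

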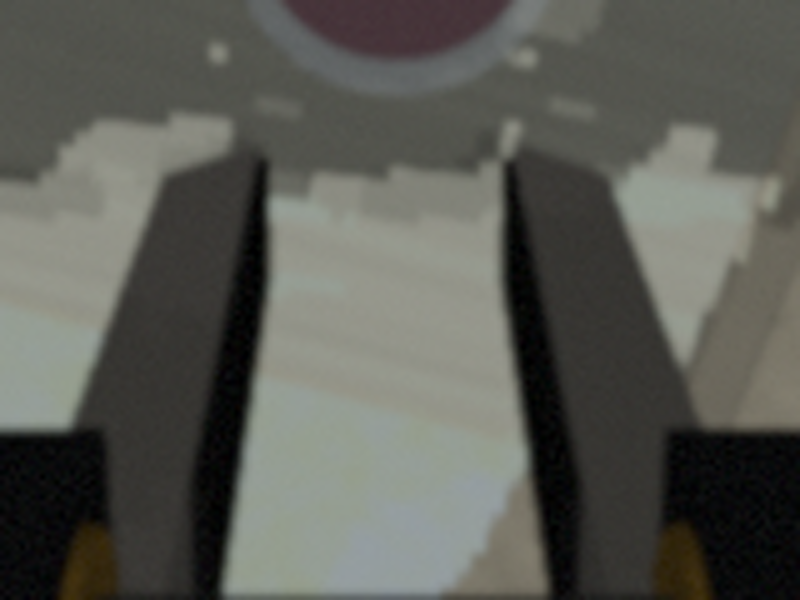

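View pics/s6.png

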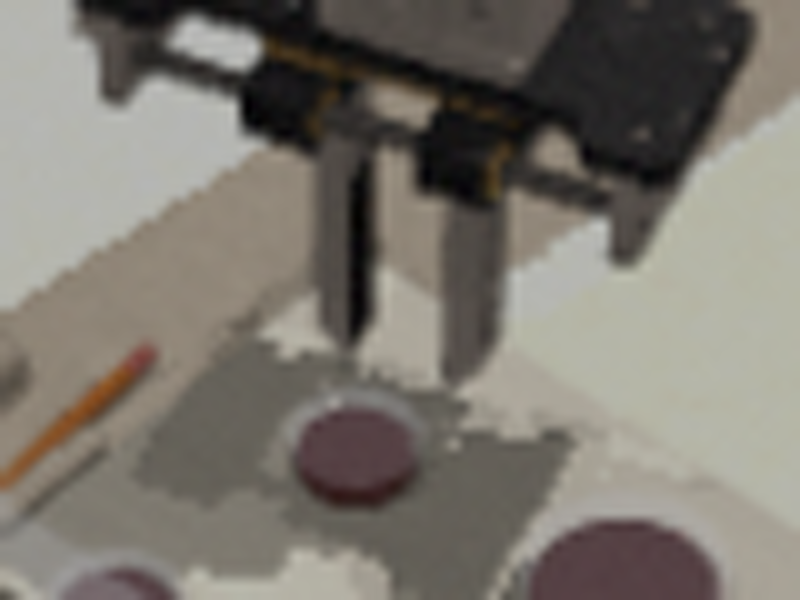

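>>> move_arm(increments=[[[0,0,0],[0,0,4],0.7],[[0,0,0],[0,0,3],0.7],[[0,0,0],[0,0,0],0.7]])

```text
time: 6.28
position: [446.4, -50.9, 40.7]
ee_rot: [-3.13, -0.27, 0.001]
force: [-0.0, 0.2, 1.1]
width: 28.1
```

>>> move_arm(increments=[[[0,0,0],[0,0,2],0.7],[[0,0,0],[0,0,0],0.7]])

```text
time: 6.52
position: [446.3, -51.1, 38.9]
ee_rot: [-3.13, -0.269, 0.0]
force: [0.6, 0.4, -0.1]
width: 28.5
```

```bash
python3 - <<'E'
from h import *
M,p=rep()
w=vision.camera('wrist'); s=vision.camera('scene')
cv2.imwrite('pics/w7.png',w['image'])
x,y=[int(q) for q in proj(s,p)]
cv2.imwrite('pics/s7.png',cv2.resize(s['image'][y-40:y+20,x-40:x+40],None,fx=10,fy=10,interpolation=cv2.INTER_CUBIC))
E
```

```text
t 6.53 p [446.3 -51.1  38.9] toolx ang 0.1717 zax [-0. -0. -1.] F [ 0.6  0.4 -0.1] w 28.5
```

View pics/w7.png

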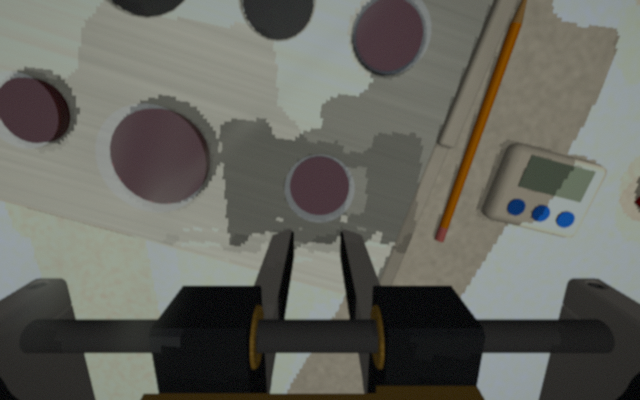

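View pics/s7.png

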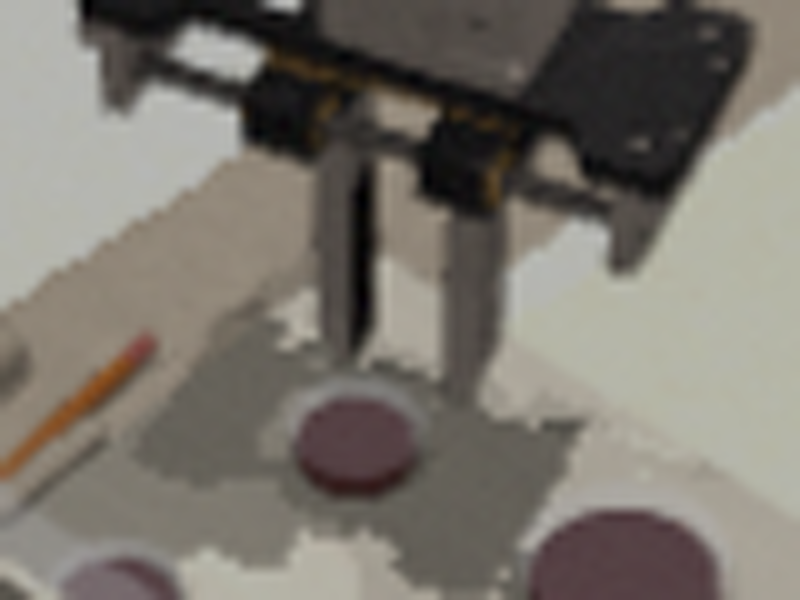

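>>> move_arm(increments=[[[0,0,0],[0,0,2],0.7],[[0,0,0],[0,0,0],0.7]])

```text
time: 6.88
position: [446.3, -51.0, 36.9]
ee_rot: [-3.13, -0.269, 0.0]
force: [0.8, -0.3, 0.0]
width: 28.4
```

>>> move_arm(increments=[[[0,0,0],[0,0,1.5],0.7],[[0,0,0],[0,0,0],0.7]])

```text
time: 7.12
position: [446.3, -51.1, 35.4]
ee_rot: [-3.13, -0.27, 0.0]
force: [0.6, -0.0, -0.8]
width: 28.1
```

>>> move_arm(increments=[[[0,0,0],[0,0,1],0.7],[[0,0,0],[0,0,0],0.7]])

```text
time: 7.38
position: [446.4, -51.0, 34.4]
ee_rot: [-3.13, -0.27, 0.0]
force: [0.4, 0.4, 0.4]
width: 28.0
```

>>> move_arm(increments=[[[0,0,0],[0,0,1],0.7],[[0,0,0],[0,0,0],0.7]])

```text
time: 7.62
position: [446.4, -51.0, 33.4]
ee_rot: [-3.13, -0.27, 0.0]
force: [1.0, 0.3, 0.2]
width: 28.5
```

```bash
python3 - <<'E'
from h import *
M,p=rep()
s=vision.camera('scene')
for X in ([0,14,-21],[0,-14,-21],[0,14,-25],[0,-14,-25]): print(X,p+M@X,proj(s,p+M@X))
x,y=[int(q) for q in proj(s,p)]; print(x,y)
cv2.imwrite('pics/s8.png',cv2.resize(s['image'][y-35:y+10,x-30:x+30],None,fx=13,fy=13,interpolation=cv2.INTER_CUBIC))
E
```

```text
t 7.62 p [446.4 -51.   33.4] toolx ang 0.1718 zax [-0.  0. -1.] F [1.  0.3 0.2] w 28.5
[0, 14, -21] [448.76576498 -64.82731925  54.43209786] (np.float64(319.33771144465277), np.float64(161.941605515061))
[0, -14, -21] [443.97929102 -37.23946563  54.43242882] (np.float64(327.9316830137392), np.float64(164.7951725052932))
[0, 14, -25] [448.76592809 -64.82733893  58.43209786] (np.float64(319.3375795382077), np.float64(161.01947594975314))
[0, -14, -25] [443.97945413 -37.23948532  58.43242881] (np.float64(327.95080062402405), np.float64(163.8746328588219))
323 168
```

View pics/s8.png

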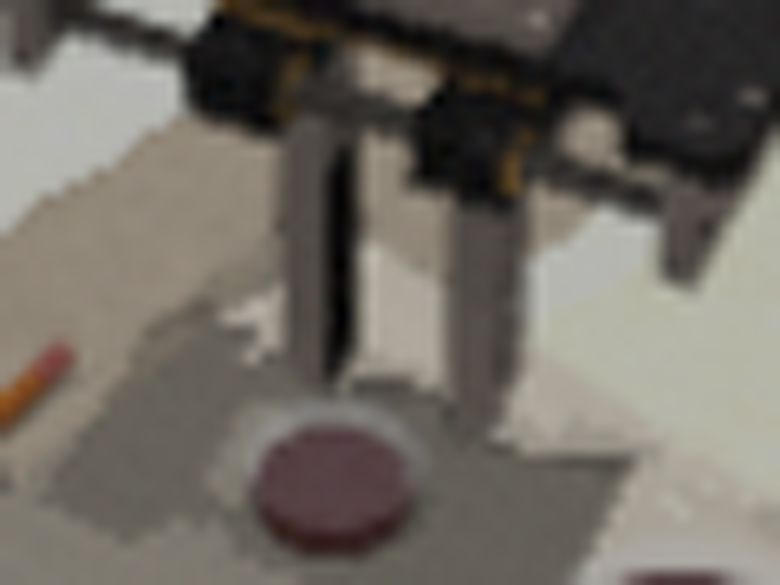

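>>> move_arm(increments=[[[0,0,0],[0,0,1],0.7],[[0,0,0],[0,0,0],0.7]])

```text
time: 7.92
position: [446.4, -51.1, 32.4]
ee_rot: [-3.13, -0.269, 0.0]
force: [-0.9, -0.8, -0.1]
width: 28.2
```

>>> move_arm(increments=[[[0,0,0],[0,0,1],0.7],[[0,0,0],[0,0,0],0.7]])

```text
time: 8.18
position: [446.4, -51.1, 31.8]
ee_rot: [3.13, 0.269, 0.0]
force: [-0.2, -0.0, 4.4]
width: 28.3
```

>>> move_arm(increments=[[[0,0,0],[0,0,-3.5],0.7],[[0,0,0],[8,0,0],0.7],[[0,0,0],[8,0,0],0.7],[[0,0,0],[6,0,0],0.7],[[0,0,0],[0,0,0],0.7]])

```text
time: 8.8
position: [468.8, -47.1, 34.9]
ee_rot: [-3.13, -0.27, -0.001]
force: [0.4, -0.3, 0.2]
width: 28.4
```

```bash
python3 - <<'E'
from h import *
M,p=rep((554,-11,35))
c=vision.camera('wrist');cv2.imwrite('pics/w9.png',c['image']); blobs(c)
E
```

```text
t 8.8 p [468.8 -47.1  34.9] toolx ang 0.1721 zax [ 0.001  0.    -1.   ] F [ 0.4 -0.3  0.2] w 28.4
tool shift [ 90.1 -20.9  -0.1]
dish 317 206 52 59 [491.7 -43.1]
dish 161 191 75 101 [485.2  48.6]
dish 34 151 58 68 [496.5 120.6]
dish 388 79 63 69 [568.2 -68.7]
rec 277 43 67 72 [576.4  -6.6]
```

View pics/w9.png

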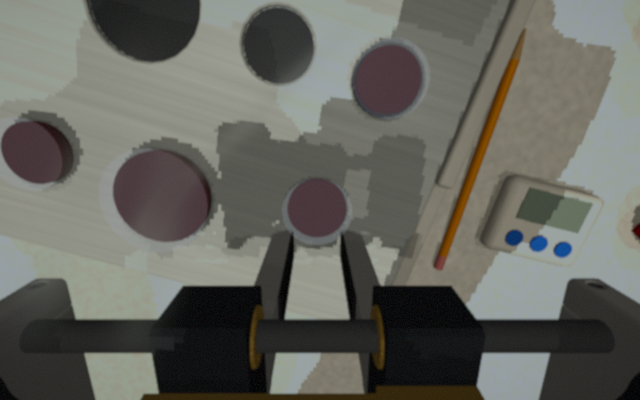

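>>> move_arm(increments=[[[0,0,0],[6,-1.4,0],0.7],[[0,0,0],[9,-2.1,0],0.7],[[0,0,0],[9,-2.1,0],0.7],[[0,0,0],[9,-2.1,0],0.7],[[0,0,0],[9,-2.1,0],0.7]])

```text
time: 9.48
position: [508.4, -30.1, 35.0]
ee_rot: [-3.13, -0.27, -0.0]
force: [0.3, 1.2, 0.9]
width: 28.0
```

>>> move_arm(increments=[[[0,0,0],[9,-2.1,0],0.7],[[0,0,0],[9,-2.1,0],0.7],[[0,0,0],[6,-1.4,0],0.7],[[0,0,0],[4,-0.9,0],0.7],[[0,0,0],[0,0,0],0.7]])

```text
time: 10.1
position: [534.4, -19.2, 35.0]
ee_rot: [3.13, 0.27, 0.0]
force: [0.1, 0.1, 0.0]
width: 28.2
```

```bash
python3 - <<'E'
from h import *
M,p=rep((554,-11,35))
c=vision.camera('wrist');cv2.imwrite('pics/w10.png',c['image']); blobs(c)
E
```

```text
t 10.1 p [534.4 -19.2  35. ] toolx ang 0.1719 zax [ 0.  0. -1.] F [0.1 0.1 0. ] w 28.2
tool shift [20.7 -4.7 -0. ]
dish 316 206 53 59 [557.4 -15.1]
dish 407 202 56 59 [569.2 -68. ]
rec 308 166 49 68 [579.   -6.4]
rec 189 129 83 104 [588.7  65.1]
rec 65 98 61 75 [593.6 135.2]
```

View pics/w10.png

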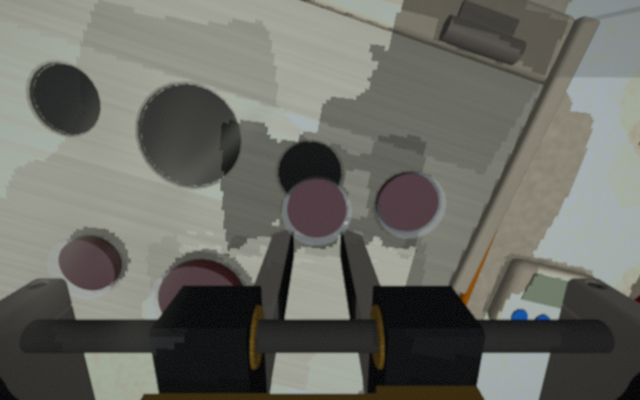

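>>> move_arm(increments=[[[0,0,0],[4,-1,0],0.7],[[0,0,0],[4,-1,0],0.7],[[0,0,0],[3,-0.7,0],0.7],[[0,0,0],[3,-0.7,0],0.7],[[0,0,0],[0,0,0],0.7]])

```text
time: 10.78
position: [547.8, -13.3, 35.0]
ee_rot: [-3.13, -0.27, -0.001]
force: [0.3, 0.0, 0.4]
width: 28.1
```

>>> move_arm(increments=[[[0,0,0],[2,-0.5,0],0.7],[[0,0,0],[2,-0.5,0],0.7],[[0,0,0],[1.5,-0.3,0],0.7],[[0,0,0],[0,0,0],0.7]])

```text
time: 11.28
position: [552.8, -11.2, 35.0]
ee_rot: [-3.13, -0.27, -0.0]
force: [-0.1, -0.1, -0.2]
width: 28.1
```

```bash
python3 - <<'E'
from h import *
M,p=rep((554,-11,35))
c=vision.camera('wrist');cv2.imwrite('pics/w11.png',c['image']); blobs(c,zred=54)
E
```

```text
t 11.28 p [552.8 -11.2  35. ] toolx ang 0.1719 zax [ 0.  0. -1.] F [-0.1 -0.1 -0.2] w 28.1
tool shift [ 1.3 -0.  -0. ]
dish 317 207 51 59 [573.9  -7.7]
rec 205 167 81 98 [585.9  62.6]
rec 77 130 56 63 [595.4 137.1]
```

View pics/w11.png

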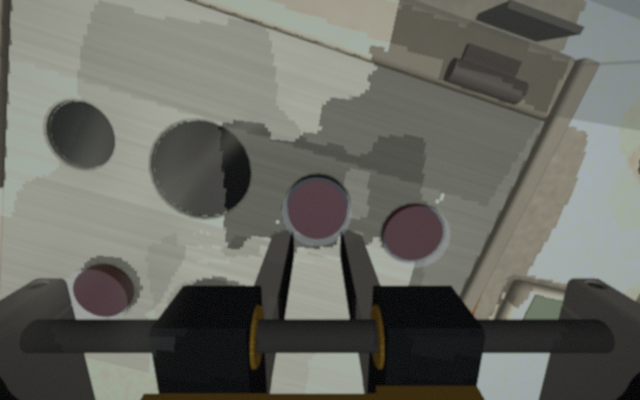

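>>> move_arm(increments=[[[0,0,0],[1,-0.1,0],0.7],[[0,0,0],[0.8,0,0],0.7],[[0,0,0],[0,0,0],0.7]])

```text
time: 11.7
position: [554.5, -10.9, 35.0]
ee_rot: [3.13, 0.269, 0.0]
force: [-0.3, -1.1, -0.1]
width: 28.0
```

```bash
python3 - <<'E'
from h import *
M,p=rep((554,-11,35))
c=vision.camera('wrist');cv2.imwrite('pics/w12.png',c['image'][100:300,200:520]); blobs(c,zred=54)
E
```

```text
t 11.7 p [554.5 -10.9  35. ] toolx ang 0.1717 zax [ 0. -0. -1.] F [-0.3 -1.1 -0.1] w 28.0
tool shift [-0.5 -0.  -0. ]
dish 317 205 52 57 [576.5  -7.2]
rec 207 171 78 97 [585.9  61.3]
rec 76 132 52 60 [596.  138.2]
```

View pics/w12.png

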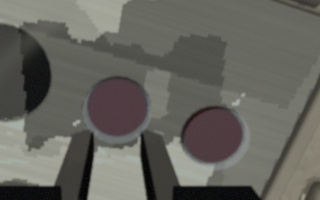

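>>> move_arm(increments=[[[0,0,0],[1,0,0],0.7],[[0,0,0],[0.5,0,0],0.7],[[0,0,0],[0,0,0],0.7]])

```text
time: 12.12
position: [556.0, -10.6, 35.0]
ee_rot: [3.13, 0.27, 0.0]
force: [-1.0, 0.3, -0.1]
width: 28.5
```

```bash
python3 - <<'E'
from h import *
M,p=rep((554,-11,35))
c=vision.camera('wrist');cv2.imwrite('pics/w13.png',cv2.resize(c['image'][130:270,240:480],None,fx=3,fy=3)); blobs(c,zred=54)
s=vision.camera('scene')
x,y=[int(q) for q in proj(s,[576,-7,60])]; print(x,y)
cv2.imwrite('pics/s13.png',cv2.resize(s['image'][y-30:y+30,x-40:x+40],None,fx=9,fy=9,interpolation=cv2.INTER_CUBIC))
E
```

```text
t 12.12 p [556.  -10.6  35. ] toolx ang 0.1718 zax [ 0.  0. -1.] F [-1.   0.3 -0.1] w 28.5
tool shift [-2.  0. -0.]
dish 317 206 51 58 [577.7  -7. ]
rec 207 174 79 97 [585.6  61.4]
rec 75 134 50 61 [596.2 138.7]
310 196
```

View pics/w13.png

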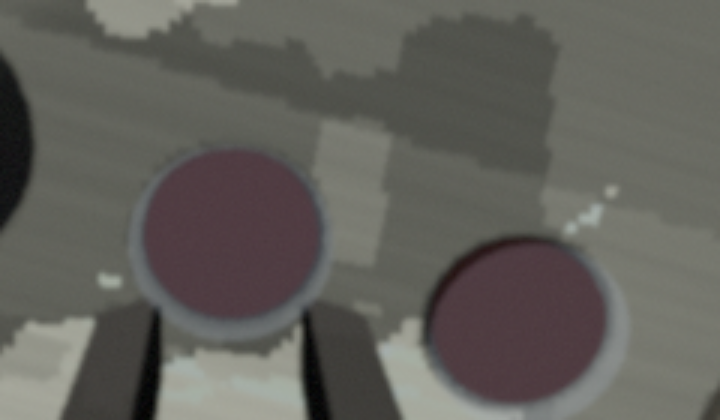

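View pics/s13.png

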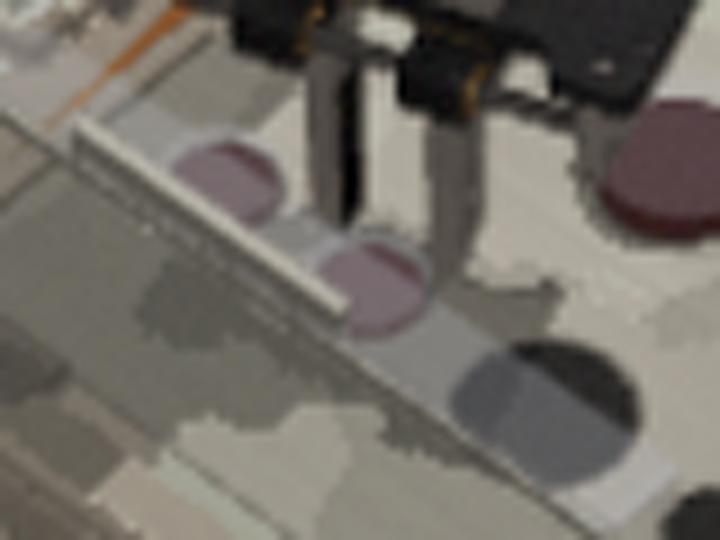

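>>> move_arm(increments=[[[0,0,0],[-5,0,0],0.7],[[0,0,0],[-25,0,0],0.7],[[0,0,0],[-25,0,-50],0.7],[[0,0,0],[-20,-20,-50],0.7],[[0,0,0],[0,0,0],0.7]])

```text
time: 12.85
position: [479.2, -2.8, 138.1]
ee_rot: [-3.13, -0.272, -0.009]
force: [-0.5, -0.4, 0.6]
width: 28.1
```

```bash
python3 - <<'E'
from h import *
M,p=rep()
c=vision.camera('wrist');cv2.imwrite('pics/w14.png',c['image']); o=blobs(c,zred=54)
x,y=[int(q) for q in proj(c,[573,-38,60])]
cv2.imwrite('pics/w14z.png',cv2.resize(c['image'][y-40:y+40,x-60:x+60],None,fx=6,fy=6,interpolation=cv2.INTER_CUBIC))
E
```

```text
t 12.85 p [479.2  -2.8 138.1] toolx ang 0.1733 zax [ 0.006  0.001 -1.   ] F [-0.5 -0.4  0.6] w 28.1
dish 264 184 57 58 [481.6  47.9]
dish 409 112 38 41 [568.2 -69.4]
dish 341 88 39 41 [577.3  -7.3]
rec 260 64 66 73 [585.4  64.4]
rec 179 37 44 51 [593.8 134.1]
```

View pics/w14.png

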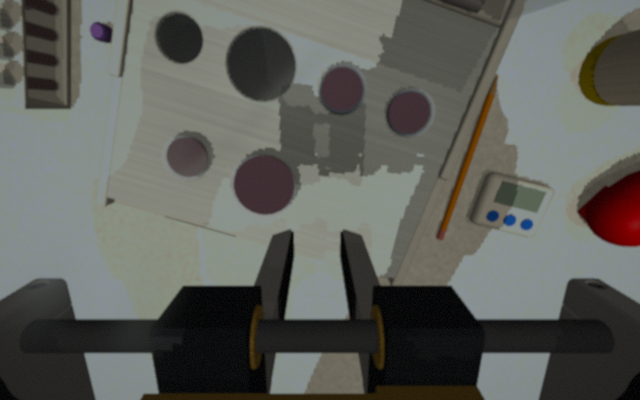

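View pics/w14z.png

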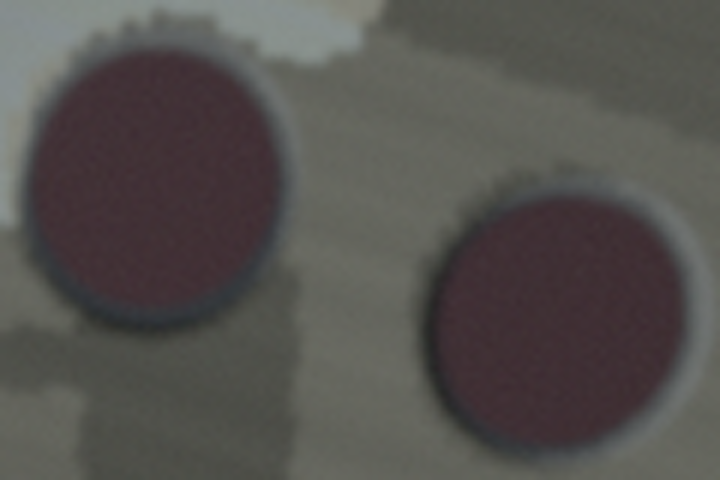

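```bash
python3 - <<'E'
from h import *
M,p=rep((440.5,40,35.5))
E
```

```text
t 12.9 p [479.2  -3.4 136.5] toolx ang 0.1727 zax [ 0.004  0.    -1.   ] F [-0.4  0.7 -0.3] w 28.2
tool shift [-31.  -49.5 100.8]
```

>>> move_arm(increments=[[[0,0,0],[-15,-25,0],0.574],[[0,0,0],[-16,-24.5,10],0.574],[[0,0,0],[0,0,40],0.574],[[0,0,0],[0,0,40],0.574],[[0,0,0],[0,0,9.5],0.574]])

```text
time: 13.52
position: [437.3, 39.1, 32.7]
ee_rot: [3.129, 0.269, -0.01]
force: [0.8, 0.9, 1.2]
width: 39.9
```

>>> move_arm(increments=[[[0,0,0],[0,0,0],0.574]])

```text
time: 13.65
position: [439.1, 39.4, 34.8]
ee_rot: [3.13, 0.269, -0.003]
force: [-0.6, -0.6, -0.1]
width: 40.4
```

```bash
python3 - <<'E'
from h import *
M,p=rep((585.4-30*.985,64.4-30*.171,35))
c=vision.camera('wrist');cv2.imwrite('pics/w15.png',c['image']); o=blobs(c)
E
```

```text
t 13.65 p [439.1  39.4  34.8] toolx ang 0.1714 zax [-0.002 -0.    -1.   ] F [-0.6 -0.6 -0.1] w 40.4
tool shift [118.4   0.3  -0.5]
dish 316 171 94 95 [482.8  47.4]
dish 192 125 61 66 [496.9 119.3]
dish 560 49 63 81 [567.9 -67.1]
```

View pics/w15.png

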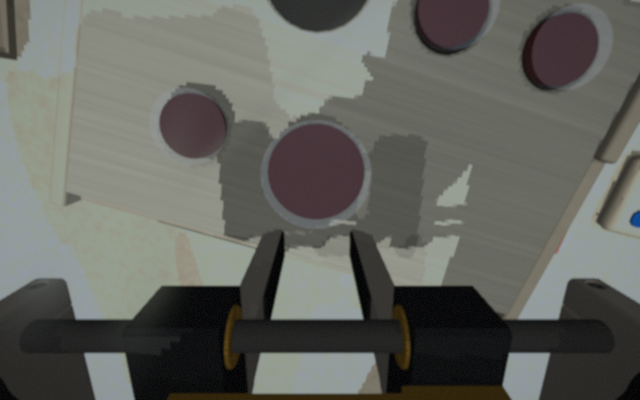

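>>> move_arm(increments=[[[0,0,0],[7,0,0],0.574],[[0,0,0],[7,0,0],0.574],[[0,0,0],[7,0,0],0.574],[[0,0,0],[9,0,0],0.574],[[0,0,0],[9,0,0],0.574]])

```text
time: 14.32
position: [478.6, 46.5, 35.6]
ee_rot: [3.13, 0.269, 0.0]
force: [-0.8, -0.5, 1.9]
width: 40.1
```

>>> move_arm(increments=[[[0,0,0],[9,0,0],0.574],[[0,0,0],[9,0,0],0.574],[[0,0,0],[9,0,0],0.574],[[0,0,0],[9,0,0],0.574],[[0,0,0],[9,0,0],0.574]])

```text
time: 14.95
position: [523.0, 54.2, 35.5]
ee_rot: [-3.13, -0.27, -0.0]
force: [-1.4, -0.4, 0.7]
width: 39.9
```

>>> move_arm(increments=[[[0,0,0],[7,0,0],0.574],[[0,0,0],[5,0,0],0.574],[[0,0,0],[3,0,0],0.574],[[0,0,0],[0,0,0],0.574]])

```text
time: 15.45
position: [537.4, 56.7, 35.5]
ee_rot: [-3.13, -0.27, -0.001]
force: [-0.1, 0.5, 0.2]
width: 40.0
```

```bash
python3 - <<'E'
from h import *
M,p=rep((585.4-30*.985,64.4-30*.171,35))
c=vision.camera('wrist');cv2.imwrite('pics/w16.png',c['image']); o=blobs(c)
for q in o:
  if q[0]=='dish': print(M.T@(q[5]-p))
E
```

```text
t 15.45 p [537.4  56.7  35.5] toolx ang 0.1718 zax [ 0.  0. -1.] F [-0.1  0.5  0.2] w 40.0
tool shift [18.6  0.6  0.5]
dish 432 196 55 60 [577.8  -5.9]
dish 317 192 84 94 [568.9  62.1]
rec 203 124 54 66 [595.8 133.7]
rec 591 66 30 34 [663.3 -75. ]
[ 29.08105148  68.62535999 -22.50879601]
[ 31.92115511   0.06526427 -22.50618167]
```

View pics/w16.png

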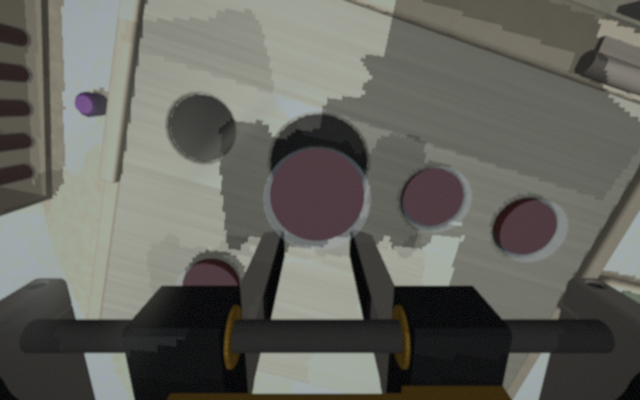

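>>> move_arm(increments=[[[0,0,0],[4,0.1,0],0.574],[[0,0,0],[4,0.1,0],0.574],[[0,0,0],[3,0.1,0],0.574],[[0,0,0],[2,0.1,0],0.574],[[0,0,0],[0,0,0],0.574]])

```text
time: 16.12
position: [550.3, 58.5, 35.5]
ee_rot: [-3.13, -0.269, -0.001]
force: [0.2, 0.6, -0.8]
width: 40.4
```

>>> move_arm(increments=[[[0,0,0],[1.5,0,0],0.574],[[0,0,0],[1.5,0,0],0.574],[[0,0,0],[1,0,0],0.574],[[0,0,0],[0,0,0],0.574]])

```text
time: 16.62
position: [554.1, 59.2, 35.5]
ee_rot: [-3.13, -0.269, -0.0]
force: [0.1, 1.1, 0.7]
width: 40.0
```

```bash
python3 - <<'E'
from h import *
M,p=rep((585.4-30*.985,64.4-30*.171,35))
c=vision.camera('wrist');cv2.imwrite('pics/w17.png',c['image']); o=blobs(c)
for q in o:
  if q[0]=='dish': print(M.T@(q[5]-p))
E
```

```text
t 16.62 p [554.1  59.2  35.5] toolx ang 0.1718 zax [ 0.  0. -1.] F [0.1 1.1 0.7] w 40.0
tool shift [1.8 0.2 0.5]
dish 317 191 84 92 [586.   64.6]
rec 209 156 48 64 [594.6 130.8]
[ 32.37182126   0.11627567 -22.48217621]
```

View pics/w17.png

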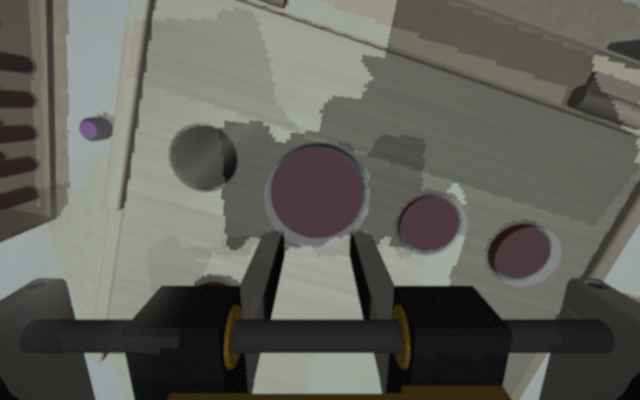

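>>> move_arm(increments=[[[0,0,0],[1,0,0],0.574],[[0,0,0],[0,0,0],0.574]])

```text
time: 16.92
position: [555.0, 59.3, 35.5]
ee_rot: [3.13, 0.269, 0.0]
force: [0.6, -1.1, 0.5]
width: 40.4
```

>>> move_arm(increments=[[[0,0,0],[1,0,0],0.574],[[0,0,0],[0,0,0],0.574]])

```text
time: 17.18
position: [556.0, 59.5, 35.5]
ee_rot: [-3.13, -0.27, -0.0]
force: [0.5, -1.2, 0.8]
width: 39.8
```

```bash
python3 - <<'E'
from h import *
M,p=rep((585.4-30*.985,64.4-30*.171,35))
c=vision.camera('wrist');cv2.imwrite('pics/w18.png',cv2.resize(c['image'][120:270,240:400],None,fx=4,fy=4)); o=blobs(c)
for q in o:
  if q[0]=='dish': print(M.T@(q[5]-p))
E
```

```text
t 17.18 p [556.   59.5  35.5] toolx ang 0.1718 zax [ 0.  0. -1.] F [ 0.5 -1.2  0.8] w 39.8
tool shift [-0.2  0.2  0.5]
dish 317 191 83 92 [587.8  64.9]
rec 210 160 49 63 [594.2 130.8]
[ 32.24728404   0.15139457 -22.4927532 ]
```

View pics/w18.png

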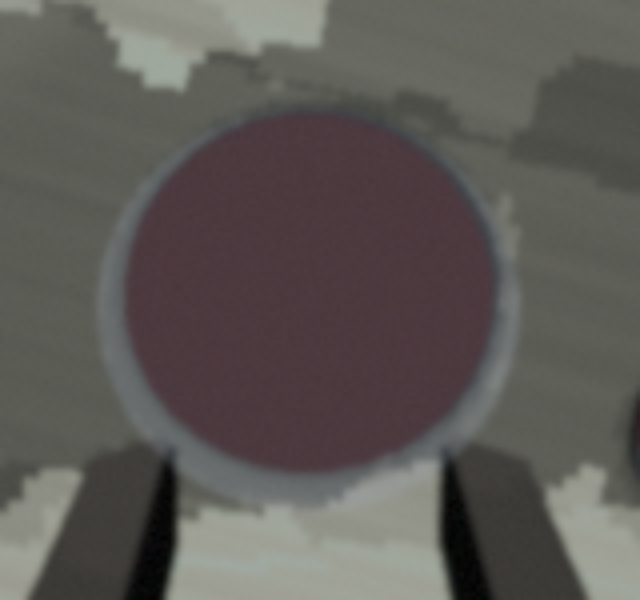

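>>> move_arm(increments=[[[0,0,0],[1,0,0],0.574],[[0,0,0],[0,0,0],0.574]])

```text
time: 17.48
position: [557.0, 59.7, 35.5]
ee_rot: [3.13, 0.269, 0.0]
force: [0.3, 0.0, 0.2]
width: 40.2
```

```bash
python3 - <<'E'
from h import *
M,p=rep()
c=vision.camera('wrist'); o=blobs(c)
for q in o:
  if q[0]=='dish': print(M.T@(q[5]-p))
E
```

```text
t 17.48 p [557.   59.7  35.5] toolx ang 0.1717 zax [ 0.  0. -1.] F [0.3 0.  0.2] w 40.2
dish 317 191 83 92 [588.7  65. ]
rec 210 161 49 63 [594.2 130.8]
[ 32.15233529   0.18698828 -22.50224678]
```

>>> move_arm(increments=[[[0,0,0],[-5,0,0],0.574],[[0,0,0],[-25,0,0],0.574],[[0,0,0],[-25,0,-40],0.574],[[0,0,0],[-10,0,-40],0.574],[[0,0,0],[0,0,0],0.574]])

```text
time: 18.15
position: [494.0, 48.6, 118.0]
ee_rot: [-3.13, -0.269, -0.008]
force: [0.1, 0.5, 0.3]
width: 39.9
```

```bash
cat > tri.py <<'E'
from h import *
# triangulate agar centres from wrist and scene/top
M,p=rep()
w=vision.camera('wrist'); o=blobs(w,rows=240)
cams={n:vision.camera(n) for n in('scene','top')}
cv2.imwrite('pics/wz.png',w['image'])
for n,c in cams.items():
  k=6
  x,y=[int(q) for q in proj(c,[560,20,58])]
  cv2.imwrite(f'pics/{n}_z.png',cv2.resize(c['image'][y-50:y+50,x-60:x+60],None,fx=k,fy=k,interpolation=cv2.INTER_CUBIC)); print(n,'crop origin',x-60,y-50)
E
python3 tri.py
```

```text
t 18.15 p [494.   48.6 118. ] toolx ang 0.1716 zax [ 0.005  0.001 -1.   ] F [0.1 0.5 0.3] w 39.9
dish 237 187 38 40 [496.3 118.7]
dish 471 141 39 44 [568.2 -67.4]
dish 401 117 41 44 [577.   -6.3]
dish 320 93 55 73 [584.   61.2]
rec 232 65 46 52 [593.6 133.9]
rec 520 17 35 41 [664.6 -79.6]
rec 81 20 32 42 [606.  251.2]
scene crop origin 262 147
top crop origin 274 159
```

View pics/wz.png

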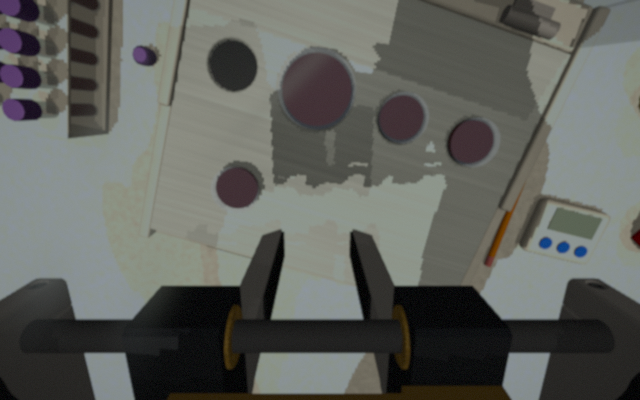

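View pics/scene_z.png

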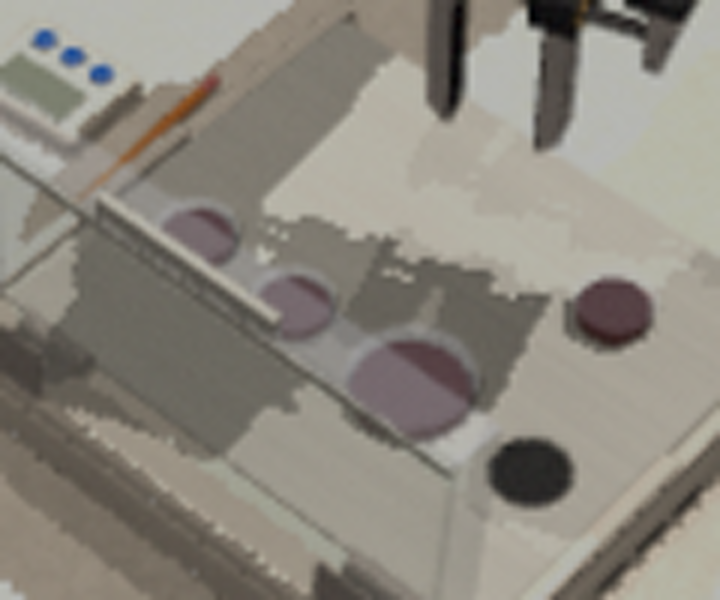

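```bash
python3 - <<'E'
from h import *
M,p=rep()
w=vision.camera('wrist')
cv2.imwrite('pics/wz2.png',cv2.resize(w['image'][30:180,260:510],None,fx=3.2,fy=3.2,interpolation=cv2.INTER_CUBIC))
im=w['image'].astype(int); r=im[:,:,2]-im[:,:,1]
m=((r>5)).astype(np.uint8); m=cv2.morphologyEx(m,cv2.MORPH_OPEN,np.ones((5,5)));m=cv2.morphologyEx(m,cv2.MORPH_CLOSE,np.ones((5,5)))
cs,_=cv2.findContours(m[40:210,210:510],cv2.RETR_EXTERNAL,cv2.CHAIN_APPROX_NONE)
for k in cs:
  if cv2.contourArea(k)>800:
    (u,v),(a,b),_=cv2.fitEllipse(k); u+=210;v+=40
    print(round(u,1),round(v,1),round(a,1),round(b,1),[ray(w,u,v,z)[:2].round(1) for z in(54,58)])
for X in ([585.3,64.4],[576.2,-7.1],[568.5,-68.5]): print(proj(w,X+[55]))
E
```

```text
t 18.3 p [492.6  48.5 115. ] toolx ang 0.1718 zax [-0.001 -0.    -1.   ] F [ 0.2 -0.5  0.5] w 40.2
235.8 186.0 40.0 41.4 [array([495.2, 119.5]), array([496.3, 118.6])]
473.1 139.3 41.0 46.4 [array([568.1, -69.3]), array([568.2, -67.3])]
402.6 115.0 42.4 45.7 [array([577.1,  -7.4]), array([577. ,  -6.3])]
316.8 86.3 68.9 73.5 [array([586.8,  64.6]), array([586.6,  64.6])]
(np.float64(316.8223877199173), np.float64(88.28748461580804))
(np.float64(402.3803791979189), np.float64(116.04058607430042))
(np.float64(472.8180683189507), np.float64(138.73597242773022))
```

View pics/wz2.png

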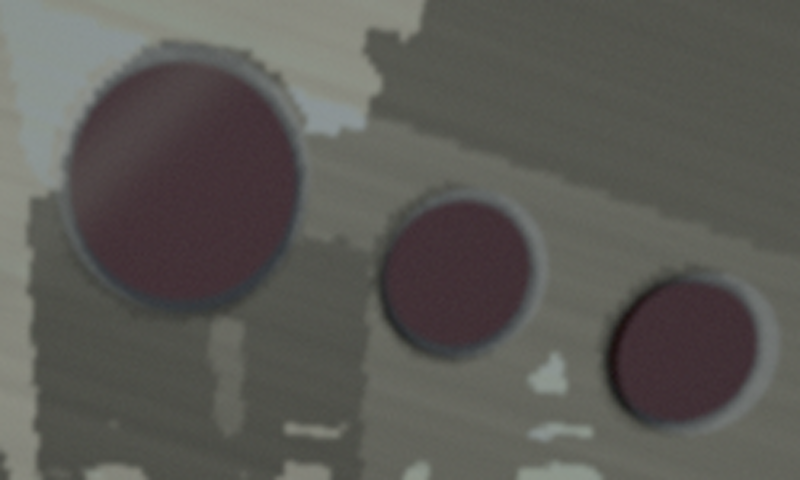

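```bash
python3 - <<'E'
from h import *
M,p=rep((460,112.4,35.5))
E
```

```text
t 18.35 p [492.4  48.5 114.6] toolx ang 0.1718 zax [-0.001 -0.    -1.   ] F [-0.4 -0.2 -1. ] w 40.5
tool shift [-20.8 -68.5  79.1]
```

>>> move_arm(increments=[[[0,0,0],[-11,-34,0],0.7],[[0,0,0],[-10,-34.5,0],0.7],[[0,0,0],[0,0,0],0.7]])

```text
time: 18.73
position: [458.6, 115.0, 114.3]
ee_rot: [-3.129, -0.278, 0.005]
force: [0.9, -0.0, 0.0]
width: 28.1
```

```bash
cat > look.py <<'E'
from h import *
def look(name=None):
    M,p=rep()
    w=vision.camera('wrist'); 
    if name: cv2.imwrite(name,w['image'])
    im=w['image'].astype(int); r=im[:,:,2]-im[:,:,1]
    m=((r>5)&(im.max(2)<115)).astype(np.uint8); m=cv2.morphologyEx(m,cv2.MORPH_OPEN,np.ones((5,5)));m=cv2.morphologyEx(m,cv2.MORPH_CLOSE,np.ones((5,5)))
    cs,_=cv2.findContours(m[:230],cv2.RETR_EXTERNAL,cv2.CHAIN_APPROX_NONE)
    for k in cs:
      if cv2.contourArea(k)>600:
        (u,v),(a,b),_=cv2.fitEllipse(k)
        if min(a,b)/max(a,b)>.75: print(round(u,1),round(v,1),round(a,1),round(b,1),[ray(w,u,v,z)[:2].round(1) for z in(54,58)])
    return w,M,p
E
python3 -c "
from look import *
look('pics/w20.png')"
```

```text
t 18.73 p [458.6 115.  114.3] toolx ang 0.177 zax [-0.003  0.    -1.   ] F [ 0.9 -0.   0. ] w 28.1
321.3 160.2 41.1 41.8 [array([495.7, 117.7]), array([496.3, 117.9])]
567.9 112.5 41.2 51.7 [array([568.4, -70.2]), array([567.9, -67.2])]
497.6 86.3 42.8 51.2 [array([577.5,  -8.1]), array([576.9,  -6. ])]
412.0 55.5 70.6 79.9 [array([587.3,  63.8]), array([586.6,  64.8])]
```

View pics/w20.png

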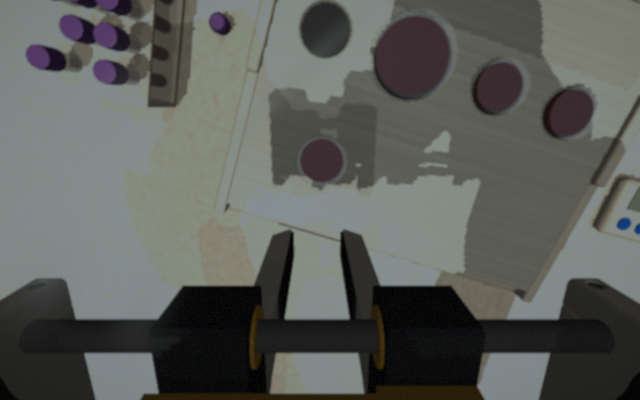

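```bash
python3 -c "
from look import *
M,p=rep((496-36*.985,118-36*.171,35.5))"
```

```text
t 18.77 p [459.6 113.3 114.5] toolx ang 0.1745 zax [-0.002 -0.    -1.   ] F [ 0.5 -1.3 -0.1] w 27.8
tool shift [ 0.8  1.6 79. ]
```

>>> move_arm(increments=[[[0,0,0],[0,0,35],0.7],[[0,0,0],[0,0,30],0.7],[[0,0,0],[0,0,10],0.7],[[0,0,0],[0,0,4],0.7],[[0,0,0],[0,0,0],0.7]])

```text
time: 19.4
position: [461.0, 112.3, 36.8]
ee_rot: [-3.13, -0.269, -0.001]
force: [0.4, 1.1, 0.2]
width: 27.7
```

```bash
python3 -c "
from look import *
w,M,p=look('pics/w21.png'); rep((593.9-23*.985,134-23*.171,35.5))"
```

```text
t 19.4 p [461.  112.3  36.8] toolx ang 0.1713 zax [ 0.001  0.    -1.   ] F [0.4 1.1 0.2] w 27.7
316.4 185.0 58.3 58.8 [array([495.2, 118.2]), array([496.1, 118.4])]
11.8 64.1 28.0 34.9 [array([533.7, 293.4]), array([533.9, 289.8])]
566.8 79.6 60.8 78.0 [array([577.6,  -7.9]), array([576.8,  -5. ])]
444.9 41.8 95.6 113.0 [array([584.5,  63.8]), array([583.6,  65.1])]
t 19.45 p [461.2 112.4  37.1] toolx ang 0.1715 zax [ 0.001  0.    -1.   ] F [-0.2 -0.4  0.4] w 28.1
tool shift [111.5   1.4   1.8]
```

>>> move_arm(increments=[[[0,0,0],[6,0,1.5],0.7],[[0,0,0],[7,0,0],0.7],[[0,0,0],[7,0.1,0],0.7],[[0,0,0],[9,0.1,0],0.7],[[0,0,0],[9,0.1,0],0.7]])

```text
time: 20.08
position: [498.6, 118.8, 35.0]
ee_rot: [3.13, 0.269, 0.0]
force: [0.5, 0.1, 1.2]
width: 28.1
```

>>> move_arm(increments=[[[0,0,0],[9,0.2,0],0.7],[[0,0,0],[9,0.2,0],0.7],[[0,0,0],[9,0.2,0],0.7],[[0,0,0],[9,0.2,0],0.7],[[0,0,0],[8,0.1,0],0.7]])

```text
time: 20.7
position: [542.1, 125.4, 35.0]
ee_rot: [3.13, 0.269, 0.0]
force: [-0.7, -0.4, -0.1]
width: 28.4
```

>>> move_arm(increments=[[[0,0,0],[6,0.1,0],0.7],[[0,0,0],[4,0.1,0],0.7],[[0,0,0],[0,0,0],0.7]])

```text
time: 21.08
position: [551.6, 126.8, 35.0]
ee_rot: [-3.13, -0.269, -0.0]
force: [-0.0, 0.4, -0.4]
width: 28.2
```

```bash
python3 -c "
from look import *
w,M,p=look('pics/w22.png'); blobs(w);rep((593.9-23*.985,134-23*.171,35.5))"
```

```text
t 21.07 p [551.6 126.8  35. ] toolx ang 0.1717 zax [ 0.  0. -1.] F [-0.   0.4 -0.4] w 28.2
316.7 205.8 52.9 59.6 [array([573.4, 130.5]), array([574.6, 130.7])]
428.5 197.5 73.2 97.0 [array([590.1,  64.7]), array([591. ,  66.4])]
47.0 159.4 27.9 34.0 [array([574.5, 290.8]), array([575.7, 287.5])]
dish 317 206 52 59 [574.4 130.7]
dish 429 198 73 96 [590.9  66.4]
rec 112 214 25 33 [545.3 255.7]
rec 318 166 50 69 [597.1 133.8]
t 21.12 p [551.3 126.8  35. ] toolx ang 0.1719 zax [-0.  0. -1.] F [-0.3 -0.6  0.1] w 28.2
tool shift [20.2  0.2 -0.5]
```

View pics/w22.png

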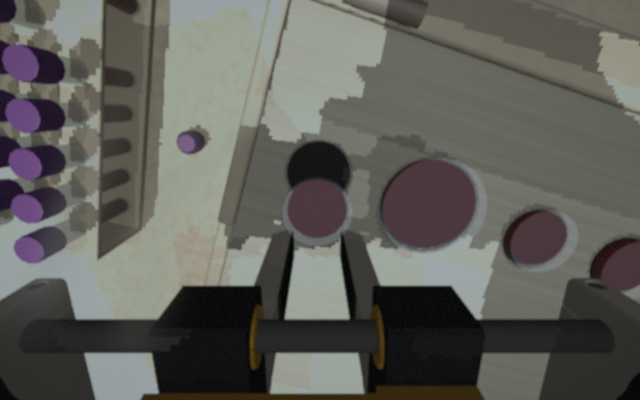

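>>> move_arm(increments=[[[0,0,0],[4,0,0],0.7],[[0,0,0],[4,0,0],0.7],[[0,0,0],[4,0,0],0.7],[[0,0,0],[3,0,0],0.7],[[0,0,0],[2,0,0],0.7]])

```text
time: 21.75
position: [568.3, 129.7, 35.0]
ee_rot: [3.13, 0.269, 0.0]
force: [0.2, 0.4, -0.2]
width: 28.1
```

>>> move_arm(increments=[[[0,0,0],[1.5,0,0],0.7],[[0,0,0],[1,0,0],0.7],[[0,0,0],[1,0,0],0.7],[[0,0,0],[1,0,0],0.7],[[0,0,0],[0,0,0],0.7]])

```text
time: 22.38
position: [572.6, 130.5, 35.0]
ee_rot: [-3.13, -0.27, -0.0]
force: [1.2, -0.4, -0.1]
width: 28.2
```

```bash
python3 -c "
from look import *
w,M,p=look('pics/w23.png'); blobs(w);rep((593.9-23*.985,134-23*.171,35.5))"
```

```text
t 22.38 p [572.6 130.5  35. ] toolx ang 0.1719 zax [ 0.  0. -1.] F [ 1.2 -0.4 -0.1] w 28.2
316.7 206.9 50.7 60.1 [array([593.6, 134.1]), array([594.9, 134.3])]
13.6 190.3 29.0 29.6 [array([572.9, 315.4]), array([574.6, 311.7])]
56.6 157.4 28.1 34.5 [array([597.7, 288.9]), array([598.8, 285.8])]
55.8 112.2 28.9 37.7 [array([623.7, 288. ]), array([624.3, 284.8])]
56.6 14.8 31.2 32.7 [array([673.7, 284.9]), array([673.2, 281.8])]
dish 317 207 50 59 [594.8 134.3]
t 22.43 p [572.5 130.5  35. ] toolx ang 0.1718 zax [-0. -0. -1.] F [-0.6  0.9 -0.4] w 28.1
tool shift [-1.3  0.2 -0.5]
```

View pics/w23.png

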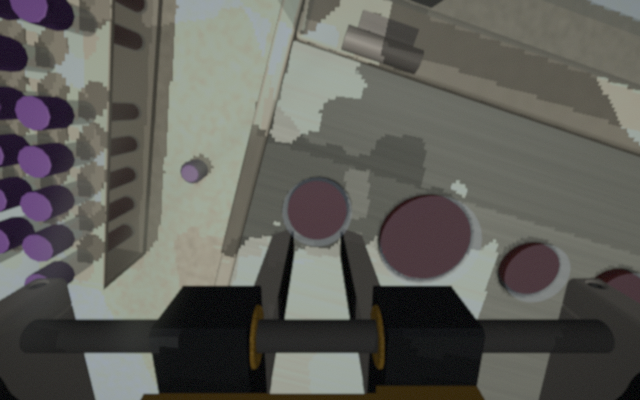

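>>> move_arm(increments=[[[0,0,0],[1,0,0],0.7],[[0,0,0],[0.5,0,0],0.7],[[0,0,0],[0,0,0],0.7]])

```text
time: 22.8
position: [574.0, 130.8, 35.0]
ee_rot: [3.13, 0.27, 0.0]
force: [0.4, -0.3, 0.5]
width: 28.3
```

```bash
python3 -c "
from look import *
w,M,p=look('pics/w24.png'); rep((593.9-23*.985,134-23*.171,35.5))"
```

```text
t 22.8 p [574.  130.8  35. ] toolx ang 0.1718 zax [ 0. -0. -1.] F [ 0.4 -0.3  0.5] w 28.3
316.8 205.9 51.7 58.6 [array([595.7, 134.3]), array([597. , 134.6])]
14.0 192.9 29.0 29.6 [array([572.7, 315.6]), array([574.5, 311.9])]
11.6 151.1 25.9 33.6 [array([598.4, 314.6]), array([599.6, 310.9])]
57.1 115.3 27.7 36.7 [array([623.5, 287.6]), array([624.2, 284.4])]
56.7 16.4 30.8 34.6 [array([674.4, 285.1]), array([673.9, 282. ])]
t 22.85 p [574.  130.8  35. ] toolx ang 0.1718 zax [ 0.  0. -1.] F [-0.4 -1.3  0.3] w 28.0
tool shift [-2.9  0.2 -0.5]
```

>>> move_arm(increments=[[[0,0,0],[-5,0,0],0.7],[[0,0,0],[-25,0,0],0.7],[[0,0,0],[-25,15,-45],0.7],[[0,0,0],[-20,30,-45],0.7],[[0,0,0],[0,30,0],0.7]])

```text
time: 23.48
position: [513.6, 43.5, 128.2]
ee_rot: [-3.13, -0.271, -0.008]
force: [-0.4, -0.4, -1.1]
width: 28.0
```

>>> move_arm(increments=[[[0,0,0],[0,0,0],0.7]])

```text
time: 23.6
position: [513.1, 41.5, 125.7]
ee_rot: [3.129, 0.262, 0.002]
force: [-0.7, 0.3, -0.0]
width: 28.0
```

```bash
python3 -c "
from look import *
w,M,p=look('pics/w25.png')
y,x=20,180
cv2.imwrite('pics/w25z.png',cv2.resize(w['image'][20:180,170:500],None,fx=2.4,fy=2.4,interpolation=cv2.INTER_CUBIC))
c=vision.camera('scene');x,y=[int(q) for q in proj(c,[575,40,58])]
cv2.imwrite('pics/s25.png',cv2.resize(c['image'][y-45:y+45,x-60:x+60],None,fx=6.5,fy=6.5,interpolation=cv2.INTER_CUBIC))
"
```

```text
t 23.6 p [513.1  41.5 125.7] toolx ang 0.1672 zax [ 0.001 -0.001 -1.   ] F [-0.7  0.3 -0. ] w 28.0
451.2 159.5 38.6 42.2 [array([568.1, -68.7]), array([568.4, -66.9])]
384.2 137.6 39.9 41.8 [array([576.8,  -6.7]), array([577. ,  -5.8])]
303.0 111.8 64.6 67.2 [array([586.4,  65.3]), array([586.5,  65.1])]
220.5 86.3 41.8 46.0 [array([595.1, 135.1]), array([595.1, 134. ])]
```

View pics/w25z.png

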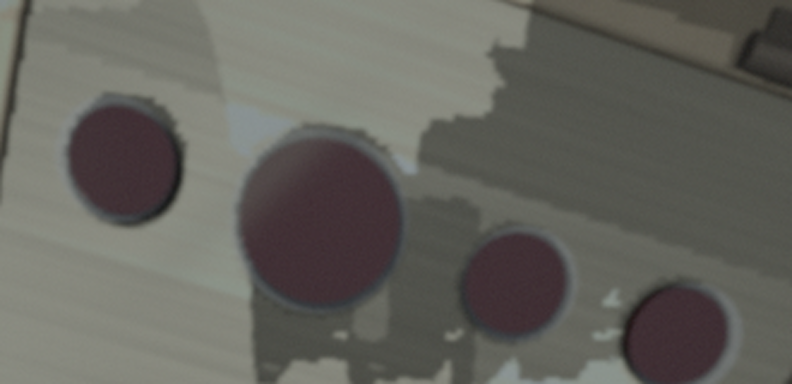

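View pics/s25.png

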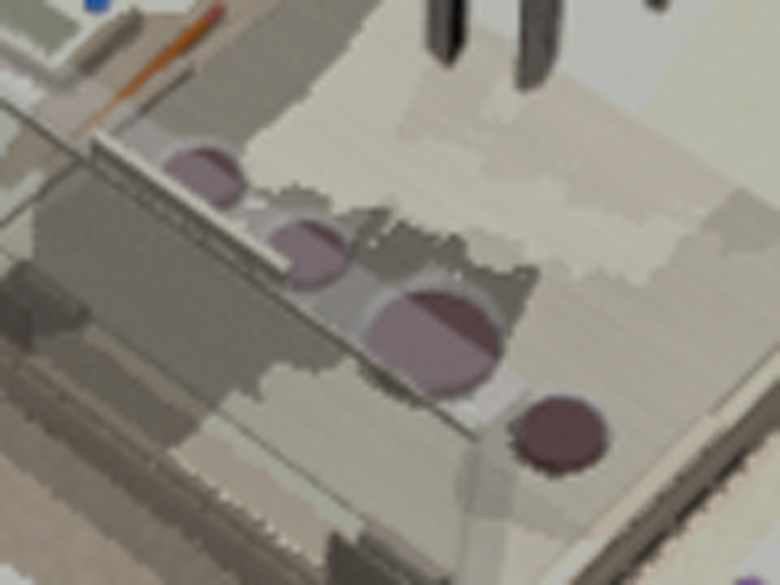

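```bash
python3 - <<'E'
from look import *
W=[(451.2,159.5),(384.2,137.6),(303.0,111.8),(220.5,86.3)]
w,M,p=look()
W=[]
im=w['image'].astype(int); r=im[:,:,2]-im[:,:,1]
def ell(im,g,thr,amin,lim):
    a=im.astype(int); r=a[:,:,2]-a[:,:,1]; m=((r>thr)&(a.max(2)<lim)).astype(np.uint8)
    m=cv2.morphologyEx(m,cv2.MORPH_OPEN,np.ones((g,g)));m=cv2.morphologyEx(m,cv2.MORPH_CLOSE,np.ones((g,g)))
    cs,_=cv2.findContours(m,cv2.RETR_EXTERNAL,cv2.CHAIN_APPROX_NONE)
    return [cv2.fitEllipse(k) for k in cs if cv2.contourArea(k)>amin]
ew=ell(w['image'][:230],5,5,600,115)
s=vision.camera('scene'); k=6;x0,y0=260,150
crop=cv2.resize(s['image'][y0:y0+90,x0:x0+130],None,fx=k,fy=k,interpolation=cv2.INTER_CUBIC)
es=ell(crop,9,7,1500,140)
print([(np.array(e[0])/k+[x0,y0],e[1]) for e in es])
t=vision.camera('top')
for e in ew:
    for f in es:
        q=np.array(f[0]); u,v=(q+.5)/k-.5+[x0,y0]
        zs=np.arange(45,66,.25); d=[np.hypot(*(np.array(proj(s,ray(w,*e[0],z)))-[u,v])) for z in zs]
        i=int(np.argmin(d))
        if d[i]<3: print('wrist',np.round(e[0],1),'scene',round(u,1),round(v,1),'axes',np.round(f[1],0),'z',zs[i],'res',round(d[i],2),ray(w,*e[0],zs[i]).round(1))
E
```

```text
t 23.7 p [512.5  44.8 124.8] toolx ang 0.1718 zax [-0.001  0.001 -1.   ] F [-0.2  0.5 -0.6] w 28.3
456.5 160.2 38.7 42.5 [array([568.1, -69.2]), array([568.4, -67.3])]
389.4 137.8 39.9 42.2 [array([576.9,  -7.2]), array([577.1,  -6.2])]
308.1 111.4 64.9 67.5 [array([586.5,  64.9]), array([586.6,  64.8])]
225.4 85.6 42.0 46.2 [array([595.1, 134.8]), array([595.1, 133.7])]
[(array([350.42287191, 225.92405701]), (70.34278106689453, 81.7505874633789)), (array([273.11535772, 230.96460978]), (47.337806701660156, 244.58155822753906)), (array([331.04151917, 211.55196126]), (94.50370025634766, 119.96135711669922)), (array([311.72723897, 197.92288208]), (59.27091979980469, 68.55284118652344)), (array([295.81944021, 185.87585195]), (48.18522262573242, 71.82454681396484)), (array([291.7793808 , 165.82093175]), (25.62271499633789, 133.2633514404297))]
wrist [456.5 160.2] scene 295.4 185.5 axes [48. 72.] z 62.75 res 0.02 [568.8 -65.1  62.8]
wrist [389.4 137.8] scene 311.3 197.5 axes [59. 69.] z 59.0 res 0.48 [577.2  -6.   59. ]
wrist [308.1 111.4] scene 330.6 211.1 axes [ 95. 120.] z 58.25 res 0.46 [586.6  64.8  58.2]
wrist [225.4  85.6] scene 350.0 225.5 axes [70. 82.] z 55.75 res 0.15 [595.1 134.3  55.8]
```

```bash
python3 -c "
from look import *
rep((530,55.2,35.5));rep((555,59.5,35.5))
"
```

```text
t 23.85 p [512.4  45.6 124.4] toolx ang 0.1739 zax [-0.001  0.001 -1.   ] F [-0.2  0.6 -0.2] w 28.4
tool shift [19.1 -6.4 88.9]
t 23.85 p [512.4  45.6 124.4] toolx ang 0.1739 zax [-0.001  0.001 -1.   ] F [-0.2  0.6 -0.2] w 28.4
tool shift [44.4 -6.3 88.9]
```

>>> move_arm(increments=[[[0,0,0],[10,-6.5,30],0.574],[[0,0,0],[9,0,30],0.574],[[0,0,0],[0,0,20],0.574],[[0,0,0],[0,0,8],0.574],[[0,0,0],[0,0,0],0.574]])

```text
time: 24.48
position: [530.1, 54.2, 36.6]
ee_rot: [-3.13, -0.271, 0.002]
force: [-0.0, -0.4, -0.1]
width: 39.9
```

>>> move_arm(increments=[[[0,0,0],[10,0,0],0.574],[[0,0,0],[10,0,0],0.574],[[0,0,0],[5,0,0],0.574],[[0,0,0],[1.5,0,0],0.574],[[0,0,0],[0,0,0],0.574]])

```text
time: 25.1
position: [556.4, 58.4, 37.0]
ee_rot: [-3.13, -0.27, 0.0]
force: [-0.8, 0.0, 1.0]
width: 40.0
```

>>> move_arm(increments=[[[0,0,0],[1,0,0],0.574],[[0,0,0],[0,0,0],0.574]])

```text
time: 25.35
position: [556.7, 58.4, 36.9]
ee_rot: [-3.13, -0.27, 0.002]
force: [-2.3, 0.4, 2.2]
width: 40.0
```

>>> move_arm(increments=[[[0,0,0],[0.8,0,0],0.574],[[0,0,0],[0,0,0],0.574]])

```text
time: 25.6
position: [557.0, 58.5, 36.7]
ee_rot: [3.13, 0.27, -0.004]
force: [-5.4, 0.2, 3.6]
width: 40.3
```

>>> move_arm(increments=[[[0,0,0],[0.6,0,0],0.574],[[0,0,0],[0,0,0],0.574]])

```text
time: 25.85
position: [557.2, 58.6, 36.7]
ee_rot: [3.13, 0.27, -0.005]
force: [-5.2, 0.9, 3.8]
width: 40.0
```

```bash
python3 - <<'E'
from h import *
from scipy.optimize import least_squares
t=vision.camera('top');s=vision.camera('scene')
cv2.imwrite('pics/t26.png',cv2.resize(t['image'][130:230,250:410],None,fx=5,fy=5,interpolation=cv2.INTER_CUBIC))
cv2.imwrite('pics/s26.png',cv2.resize(s['image'][150:270,230:380],None,fx=5,fy=5,interpolation=cv2.INTER_CUBIC))
for a,b in (((318.8,151.3),(308,200)),((356.3,155.8),(278.3,180))):
    r=least_squares(lambda X:np.r_[np.array(proj(t,X))-a,np.array(proj(s,X))-b],[650,0,200]); print(r.x.round(1),r.fun.round(1))
    X=r.x; o=np.array([546.2,34.2]); d=X[:2]-o; print('inc',d@ex,d@ey)
E
```

```text
[685.7  63.4 209. ] [-0.3  0.1 -0.3 -0. ]
inc 134.81288926832426 46.357418129722085
[675.  -33.  208.4] [-0.2  0.1 -0.2 -0. ]
inc 136.1714676285269 -50.6155394769085
```

>>> move_arm(increments=[[[0,0,0],[-4,0,0],0.574],[[0,0,0],[-25,0,0],0.574],[[0,0,0],[-40,0,-50],0.8],[[0,0,0],[-20,0,-60],1.0],[[0,0,0],[0,0,-60],1.0]])

```text
time: 26.58
position: [472.4, 42.9, 207.1]
ee_rot: [3.13, 0.268, 0.003]
force: [1.7, 0.0, 0.3]
width: 13.6
```

View pics/t26.png

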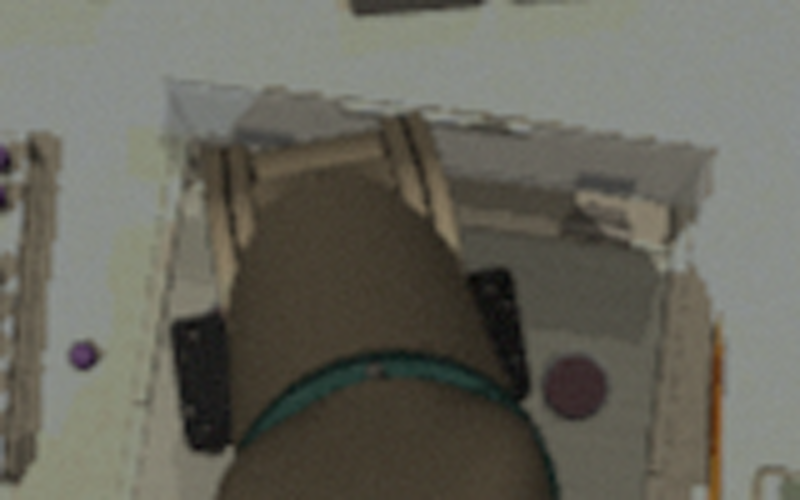

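View pics/s26.png

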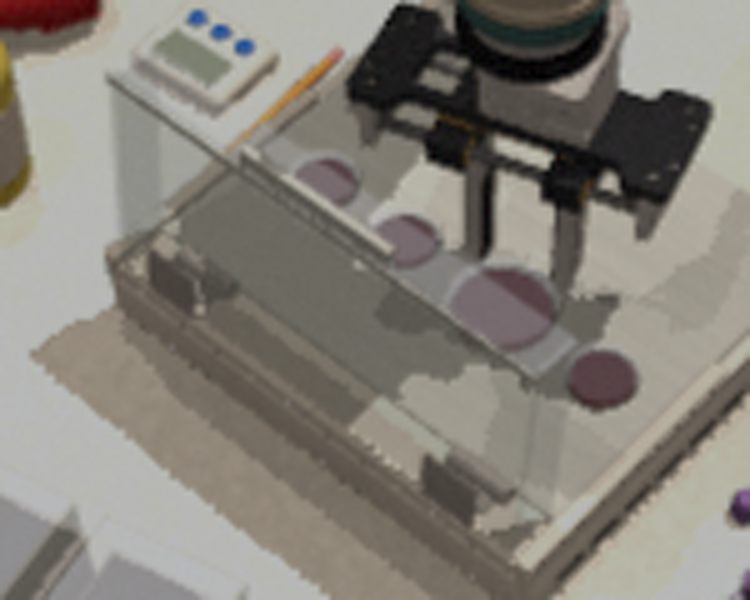

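>>> move_arm(increments=[[[0,0,0.148],[0,0,-30],1.0],[[0,0,0.149],[0,0,-30],1.0],[[0,0,0],[0,0,0],1.0],[[0,0,0],[0,0,0],1.0]])

```text
time: 27.08
position: [472.7, 43.5, 264.6]
ee_rot: [3.135, -0.194, 0.001]
force: [-0.3, 0.2, -0.5]
width: 0.6
```

```bash
cat >> h.py <<'E'
O=np.array([546.2,34.2])
def inc(p): d=np.array(p[:2])-O; return np.r_[d@ex,d@ey,p[2]]
def world(q): return np.r_[O+q[0]*ex+q[1]*ey,q[2]]
E
python3 - <<'E'
from h import *
M,p=rep(world([175,0,270])); print(inc(p))
w=vision.camera('wrist');cv2.imwrite('pics/w27.png',w['image'])
for X in ([8,0,0],[8,0,-23],[8,12,0],[8,12,-23]): print(X,proj(w,p+M@X))
E
```

```text
t 27.07 p [472.7  43.5 264.6] toolx ang -0.1238 zax [ 0.001 -0.    -1.   ] F [-0.3  0.2 -0.5] w 0.6
tool shift [249.1   0.3  -5.2]
[-7.40517494e+01  3.83837807e-02  2.64585980e+02]
[8, 0, 0] (np.float64(316.29931173512153), np.float64(217.22137297609362))
[8, 0, -23] (np.float64(316.2627556494239), np.float64(229.85840168469065))
[8, 12, 0] (np.float64(333.94680585148086), np.float64(217.21014306827254))
[8, 12, -23] (np.float64(335.9365152903308), np.float64(229.8459694084085))
```

View pics/w27.png

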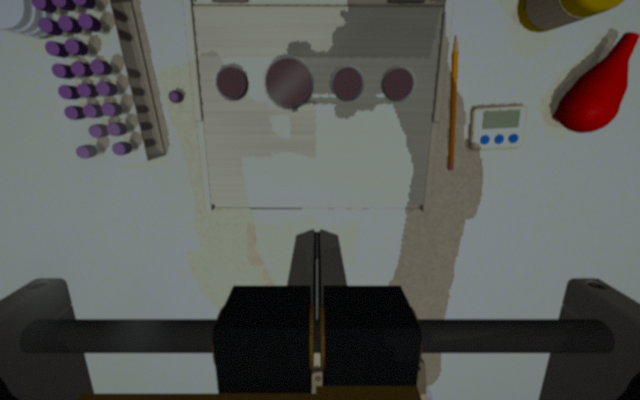

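>>> move_arm(increments=[[[0,0,0],[40,0,0],1.0],[[0,0,0],[40,0,0],1.0],[[0,0,0],[45,0,0],1.0],[[0,0,0],[45,0,0],1.0],[[0,0,0],[45,0,0],1.0]])

```text
time: 27.75
position: [686.8, 16.4, 263.0]
ee_rot: [3.135, -0.195, -0.003]
force: [0.4, 0.9, -0.1]
width: 0.4
```

>>> move_arm(increments=[[[0,0,0],[34,0,0],1.0],[[0,0,0],[0,0,0],1.0],[[0,0,0],[0,0,0],1.0]])

```text
time: 28.12
position: [718.4, 12.6, 263.6]
ee_rot: [3.135, -0.196, -0.004]
force: [-0.5, -0.2, -0.2]
width: 0.2
```

```bash
python3 - <<'E'
from h import *
M,p=rep(world([165,0,172])); print(inc(p))
w=vision.camera('scene');cv2.imwrite('pics/s28.png',cv2.resize(w['image'][100:280,200:400],None,fx=3.5,fy=3.3))
E
```

```text
t 28.12 p [718.4  12.6 263.6] toolx ang -0.1248 zax [-0.003  0.    -1.   ] F [-0.5 -0.2 -0.2] w 0.2
tool shift [-8.3 -0.  91.6]
[1.73576189e+02 1.99721048e-03 2.63574481e+02]
```

View pics/s28.png

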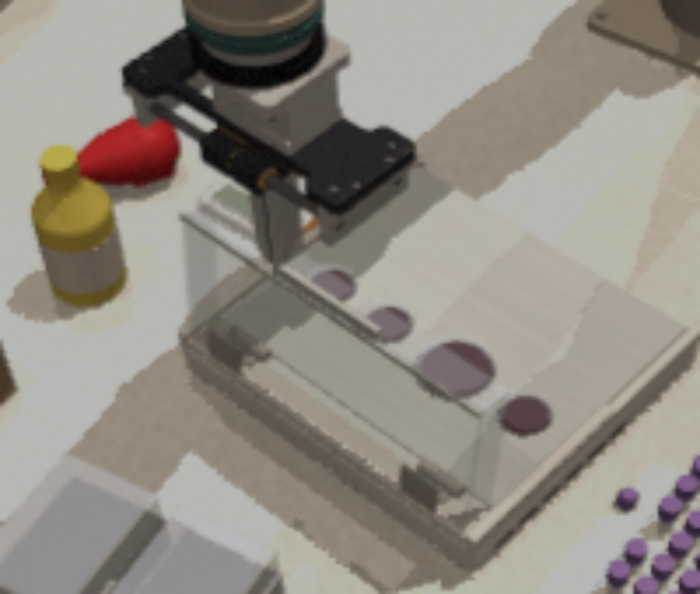

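>>> move_arm(increments=[[[0,0,0],[0,0,25],1.0],[[0,0,0],[0,0,30],1.0],[[0,0,0],[0,0,30],1.0],[[0,0,0],[0,0,8],1.0],[[0,0,0],[0,0,0],1.0]])

```text
time: 28.8
position: [719.3, 12.7, 172.7]
ee_rot: [-3.135, 0.196, -0.0]
force: [0.2, -1.0, 0.9]
width: 0.6
```

```bash
python3 - <<'E'
from h import *
M,p=rep(); print(inc(p))
w=vision.camera('scene');cv2.imwrite('pics/s29.png',cv2.resize(w['image'][100:280,200:400],None,fx=3.5,fy=3.3))
th=1.47; 
for th in np.arange(1.47,-.01,-.1):
    c,s=np.cos(th),np.sin(th); print(round(th,2),'tipx',round(128-138*c+25*s+8*s,1),'tcpz',round(62+138*s+25*c-12*s-23,1))
E
```

```text
t 28.8 p [719.3  12.7 172.7] toolx ang -0.1249 zax [ 0.  0. -1.] F [ 0.2 -1.   0.9] w 0.6
[174.43263109   0.26874318 172.68494041]
1.47 tipx 146.9 tcpz 166.9
1.37 tipx 132.8 tcpz 167.5
1.27 tipx 118.6 tcpz 166.7
1.17 tipx 104.5 tcpz 164.8
1.07 tipx 90.7 tcpz 161.5
0.97 tipx 77.2 tcpz 157.1
0.87 tipx 64.2 tcpz 151.4
0.77 tipx 51.9 tcpz 144.7
0.67 tipx 40.3 tcpz 136.8
0.57 tipx 29.6 tcpz 128.0
0.47 tipx 19.9 tcpz 118.4
0.37 tipx 11.3 tcpz 107.9
0.27 tipx 3.8 tcpz 96.7
0.17 tipx -2.4 tcpz 85.0
0.07 tipx -7.4 tcpz 72.8
```

View pics/s29.png

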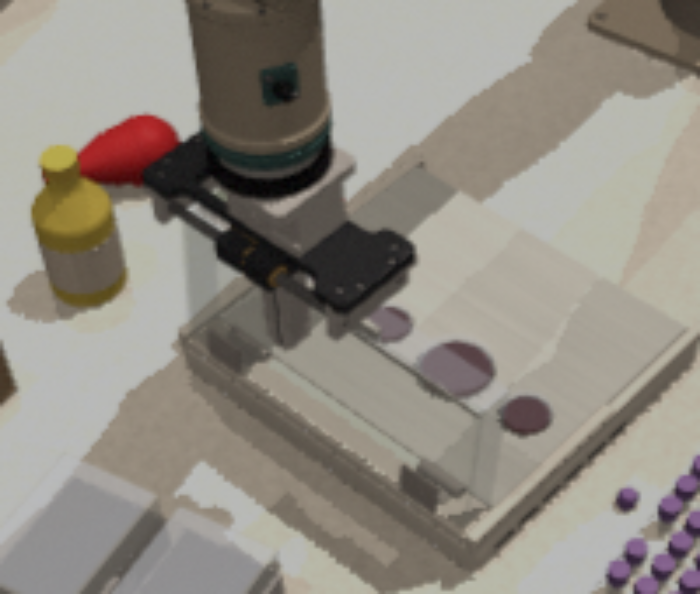

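>>> move_arm(increments=[[[0,0,0],[-12,0,2],1.0],[[0,0,0],[-10,0,2],1.0],[[0,0,0],[-6,0,0],1.0],[[0,0,0],[-5,0,0],1.0],[[0,0,0],[-7,0,0],1.0]])

```text
time: 29.48
position: [681.4, 17.5, 169.4]
ee_rot: [-3.135, 0.197, -0.006]
force: [3.4, 0.1, 4.7]
width: 0.4
```

>>> move_arm(increments=[[[0,0,0],[-7,0,0],1.0],[[0,0,0],[-7,0,1],1.0],[[0,0,0],[-7,0,1],1.0],[[0,0,0],[-7,0,1],1.0],[[0,0,0],[-7,0,1.5],1.0]])

```text
time: 30.1
position: [644.2, 22.0, 163.0]
ee_rot: [3.135, -0.197, -0.002]
force: [1.8, -0.9, 0.3]
width: 0.5
```

```bash
python3 - <<'E'
from h import *
M,p=rep(); print(inc(p))
w=vision.camera('scene');cv2.imwrite('pics/s30.png',cv2.resize(w['image'][100:280,200:400],None,fx=3.5,fy=3.3))
E
```

```text
t 30.1 p [644.2  22.  163. ] toolx ang -0.1252 zax [-0.001  0.    -1.   ] F [ 1.8 -0.9  0.3] w 0.5
[9.87708250e+01 1.27757595e-01 1.62956429e+02]
```

View pics/s30.png

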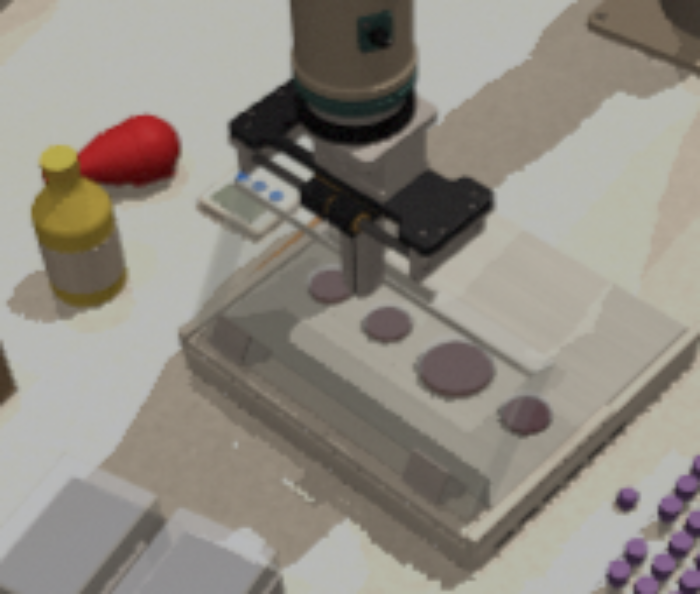

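>>> move_arm(increments=[[[0,0,0],[-8,0,2],1.0],[[0,0,0],[-7,0,2],1.0],[[0,0,0],[-7,0,2.5],1.0],[[0,0,0],[-6.5,0,3],1.0],[[0,0,0],[-6.5,0,3],1.0]])

```text
time: 30.78
position: [609.9, 26.2, 150.9]
ee_rot: [3.135, -0.197, -0.0]
force: [2.1, -0.2, -0.3]
width: 0.4
```

>>> move_arm(increments=[[[0,0,0],[-6,0,3.5],1.0],[[0,0,0],[-6,0,3.5],1.0],[[0,0,0],[-6,0,4],1.0],[[0,0,0],[-5.5,0,4],1.0],[[0,0,0],[-5.5,0,4.5],1.0]])

```text
time: 31.4
position: [581.2, 30.0, 131.3]
ee_rot: [-3.135, 0.197, 0.0]
force: [1.8, 0.7, 1.3]
width: 0.8
```

```bash
python3 - <<'E'
from h import *
M,p=rep(); print(inc(p))
w=vision.camera('scene');cv2.imwrite('pics/s31.png',cv2.resize(w['image'][100:280,200:400],None,fx=3.5,fy=3.3))
E
```

```text
t 31.4 p [581.2  30.  131.3] toolx ang -0.1252 zax [-0.  0. -1.] F [1.8 0.7 1.3] w 0.8
[ 35.21620793   0.1538211  131.28828462]
```

View pics/s31.png

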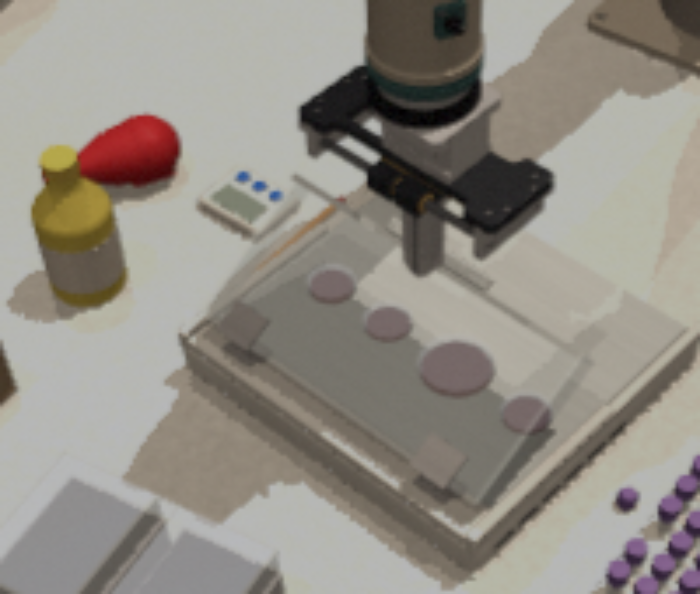

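>>> move_arm(increments=[[[0,0,0],[-5,0,4],1.0],[[0,0,0],[-5,0,4.5],1.0],[[0,0,0],[-5,0,5],1.0],[[0,0,0],[-4.5,0,5],1.0],[[0,0,0],[-4,0,5.5],1.0]])

```text
time: 32.08
position: [557.9, 32.9, 107.2]
ee_rot: [-3.135, 0.197, 0.0]
force: [1.4, -0.7, 1.0]
width: 0.5
```

>>> move_arm(increments=[[[0,0,0],[-4,0,5.5],1.0],[[0,0,0],[-3.5,0,5.5],1.0],[[0,0,0],[-3,0,6],1.0],[[0,0,0],[-3,0,6],1.0],[[0,0,0],[-2.5,0,5],1.0]])

```text
time: 32.7
position: [542.1, 34.8, 79.1]
ee_rot: [3.135, -0.197, -0.001]
force: [1.2, -0.3, 0.6]
width: 0.5
```

```bash
python3 - <<'E'
from h import *
M,p=rep(); print(inc(p))
w=vision.camera('scene');cv2.imwrite('pics/s32.png',cv2.resize(w['image'][100:280,200:400],None,fx=3.5,fy=3.3))
E
```

```text
t 32.7 p [542.1  34.8  79.1] toolx ang -0.1252 zax [-0. -0. -1.] F [ 1.2 -0.3  0.6] w 0.5
[-4.18689783  0.12038909 79.12378397]
```

View pics/s32.png

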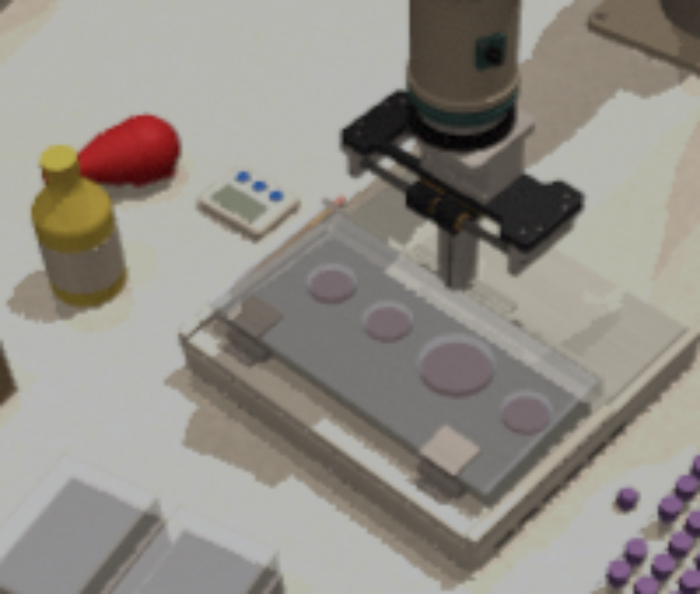

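>>> move_arm(increments=[[[0,0,0],[0,0,5],1.0],[[0,0,0],[0,0,4],1.0],[[0,0,0],[0,0,3],1.0],[[0,0,0],[0,0,0],1.0]])

```text
time: 33.25
position: [542.5, 34.8, 67.3]
ee_rot: [3.135, -0.197, -0.0]
force: [-0.2, -0.3, -0.2]
width: 0.2
```

>>> move_arm(increments=[[[0,0,0],[0,0,2],1.0],[[0,0,0],[0,0,0],1.0]])

```text
time: 33.5
position: [542.6, 34.8, 65.6]
ee_rot: [-3.135, 0.197, -0.001]
force: [-0.2, -0.6, 0.3]
width: 0.4
```

>>> move_arm(increments=[[[0,0,0],[0,0,1.5],1.0],[[0,0,0],[0,0,0],1.0]])

```text
time: 33.75
position: [542.5, 34.8, 64.0]
ee_rot: [-3.135, 0.197, -0.0]
force: [-0.7, -0.2, 0.1]
width: 0.5
```

```bash
python3 - <<'E'
from h import *
M,p=rep(); print(inc(p))
w=vision.camera('scene');cv2.imwrite('pics/s33.png',cv2.resize(w['image'][130:250,240:380],None,fx=5,fy=5,interpolation=cv2.INTER_CUBIC))
w=vision.camera('wrist');cv2.imwrite('pics/w33.png',w['image'])
E
```

```text
t 33.75 p [542.5  34.8  64. ] toolx ang -0.1252 zax [ 0. -0. -1.] F [-0.7 -0.2  0.1] w 0.5
[-3.75728404  0.15220202 64.03169752]
```

View pics/s33.png

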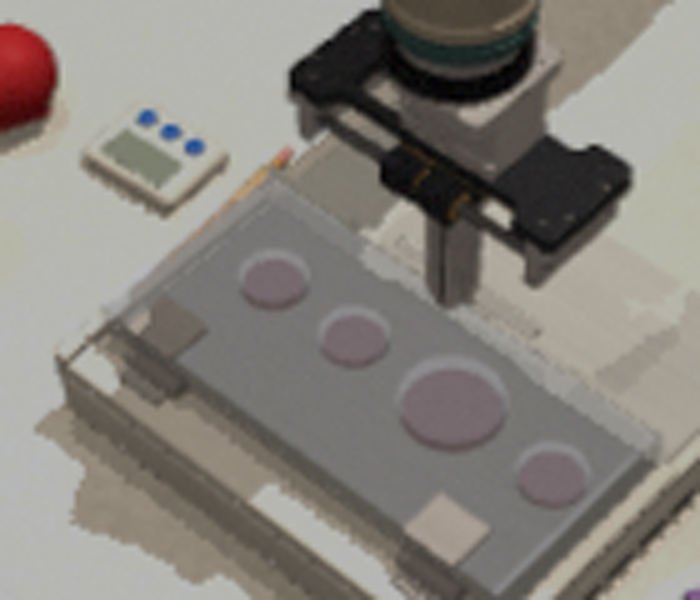

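View pics/w33.png

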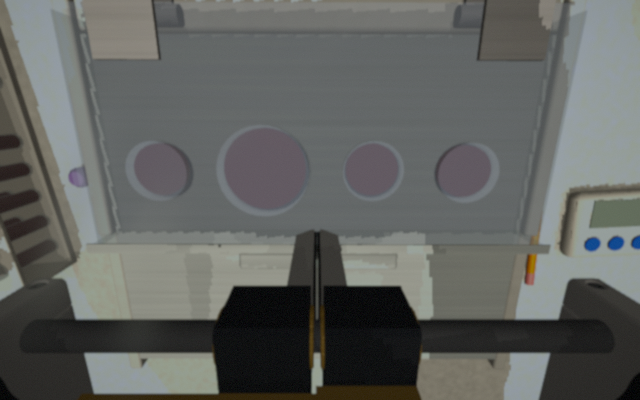

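>>> move_arm(increments=[[[0,0,0],[0,0,1],1.0],[[0,0,0],[0,0,0],1.0]])

```text
time: 34.1
position: [542.6, 34.8, 63.8]
ee_rot: [-3.135, 0.197, -0.001]
force: [-2.0, -0.4, 5.8]
width: 0.3
```

>>> move_arm(increments=[[[0,0,0],[0,0,1],1.0],[[0,0,0],[0,0,0],1.0]])

```text
time: 34.35
position: [542.6, 34.8, 63.7]
ee_rot: [-3.135, 0.197, -0.001]
force: [-4.3, -0.3, 14.3]
width: 0.3
```

The contact is stiff at tip height 87 mm, which is the shut height. Now I'll back away and check.

>>> move_arm(increments=[[[0,0,0],[0,0,-4],1.0],[[0,0,0],[0,0,-30],1.0],[[0,0,0],[-30,0,-40],1.0],[[0,0,0],[-40,0,-40],1.0],[[0,0,0],[0,0,0],1.0]])

```text
time: 34.98
position: [472.4, 44.1, 178.6]
ee_rot: [-3.134, 0.195, -0.006]
force: [1.3, 0.3, -0.4]
width: 0.5
```

>>> move_arm(increments=[[[0,0,0],[0,0,0],1.0],[[0,0,0],[0,0,0],1.0]])

```text
time: 35.22
position: [473.3, 43.3, 175.1]
ee_rot: [3.135, -0.197, -0.002]
force: [-1.5, 0.1, 0.1]
width: 0.5
```

```bash
python3 - <<'E'
from look import *
M,p=rep(); print(inc(p))
s=vision.camera('scene');cv2.imwrite('pics/s34.png',cv2.resize(s['image'][130:270,230:400],None,fx=4.5,fy=4.2,interpolation=cv2.INTER_CUBIC))
w,M,p=look('pics/w34.png')
for th in(0,.1):
  c,s_=np.cos(th),np.sin(th)
  P=lambda r,h,y: world([128-r*c+h*s_,y,62+r*s_+h*c])
  print(th,'lip corners wrist',[np.round(proj(w,P(150,25,y)),0) for y in(50,-50)],'edge',[np.round(proj(w,P(138,25,y)),0) for y in(143,-143)])
E
```

```text
t 35.23 p [473.3  43.3 175.1] toolx ang -0.1256 zax [-0.001 -0.    -1.   ] F [-1.5  0.1  0.1] w 0.5
[-7.34745087e+01 -5.34898319e-02  1.75052055e+02]
t 35.27 p [473.1  43.3 175. ] toolx ang -0.1255 zax [-0.002 -0.    -1.   ] F [ 0.5 -0.8 -0. ] w 0.6
420.8 76.1 33.7 36.8 [array([568. , -69.8]), array([567.8, -68.6])]
355.1 74.8 33.7 36.1 [array([577.2,  -7.4]), array([576.9,  -6.9])]
205.8 74.4 31.0 35.8 [array([595.6, 134.4]), array([595. , 133.2])]
0 lip corners wrist [array([261., 139.]), array([371., 139.])] edge [array([157., 126.]), array([475., 126.])]
0.1 lip corners wrist [array([258., 137.]), array([374., 137.])] edge [array([149., 123.]), array([483., 123.])]
```

View pics/s34.png

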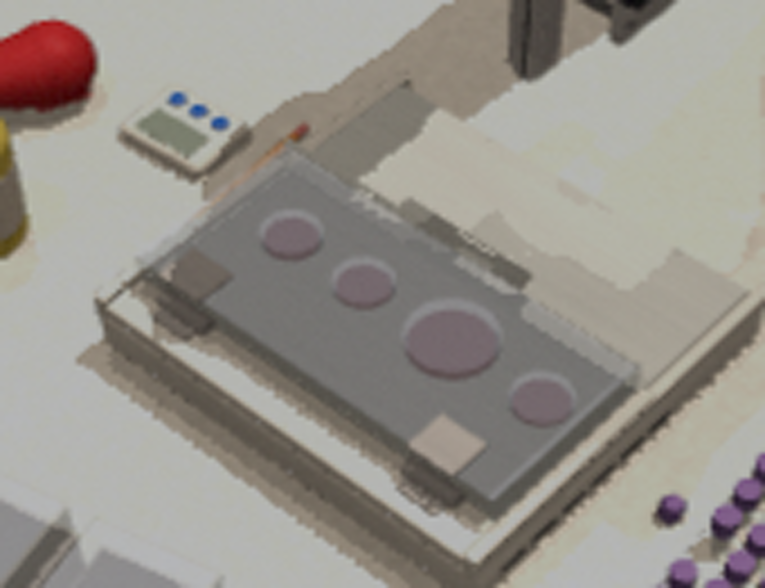

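View pics/w34.png

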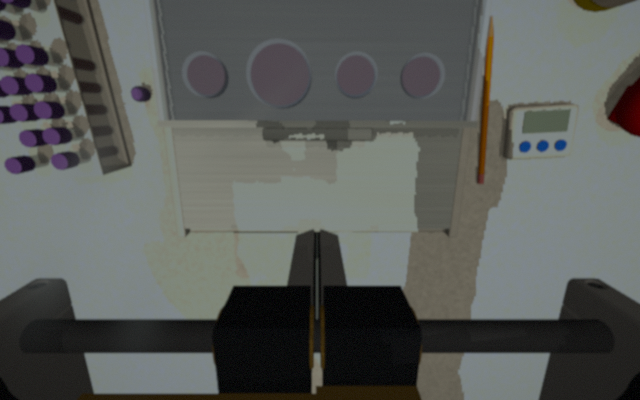

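```bash
python3 -c "
from bench import close_job; print(close_job())"
```

```text
the job is handed in; nothing more can be done
None
```

The job is handed in at about 35 s of the 69 s allowed. All three dishes are in their recesses and the cover is shut. I pushed each dish across the plate with two part-open fingers, then swung the cover down from behind with the closed fingers.

**Dishes**
- **Position:** In the last views the three pushed dishes sit about 1–2 mm from the recess axes I measured. The seated dish stayed where it was in every picture.
- **Large dish:** When I pushed it again it met its recess wall and the force rose to about 5 N.
- **Two small dishes:** These I judged only from pictures. Each showed a small jump in position when it dropped.
- **Height checks:** One check put the mid and large dishes level with the seated one. A second, rougher one put the three pushed dishes between 56 and 59 mm. It read the seated dish about 4 mm higher, because the lip partly hid it.

**Cover**
- It stopped hard at tip height 87 mm, its shut height, with 14 N and no further movement.
- The final picture matches an angle of 0.

**Problem on the way**
- The real fingertips sit about 23 mm above the reported TCP, so my first push passed over the dish without touching it. I found the offset by touching the plate gently and corrected for it.

The timer, pencil, tube rack and tube cap look unmoved. I did not measure the positions of any of the bystanders.

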